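# Ready the cordless therapy set on the ward trolley

## Robot

A 7-joint arm with a two-finger parallel gripper is mounted at the origin on the work surface. World frame = base frame: x ahead of the robot, y to its left, z up, the work surface at z = 0. Lengths are in m, angles in degrees, forces in N, time in s.
With the tool pointing down it reaches from about 0.425 to 0.875 m from the base axis. Payload 4.7 kg.
Tool frame: the origin (TCP) lies midway between the tips of the shut fingers; the grasp point (between the pads) lies 19 mm behind it; z points along the fingers, y is the direction in which the jaws open and shut (so a half turn about z gives the same grasp; the last joint's range is limited). The gripper opens to 85 mm and grips with 20 to 120 N. Pads are 22 mm wide; open, the fingers measure 114 mm over their backs; the gripper's body (76 mm by 85 mm) begins 54 mm behind the grasp point. The pads swing forward as they close: fully open they stand 13 mm farther back than shut.
Start: joints at [75.292, 18.392, -4.016, 83.108, 1.295, 78.541, -3.26], TCP at [0.174, -0.626, 0.231] pointing down, gripper open.
Joint ranges: [-163.93, 163.93], [-17.29, 119.83], [-79.2, 71.16], [3.27, 140.29], [-89.18, 269.18], [5.43, 117.66], [-154.24, 154.24]. Speed limits (degrees/s): [147.25, 147.25, 180, 180, 180, 180, 180].

## Interface

Orientations are given as [roll, pitch, yaw] about the fixed x, y, z axes, in that order (R = Rz(yaw) Ry(pitch) Rx(roll)).
In Python, from workcell import bot gives the robot as it stands.
- The arm moves only by the tool apply_moves, never from a script. Its argument "commands" is one flat list of numbers, 5 for each row, row after row: the shift along the tool's x, y, z in mm, then the turn about the tool's z in rad, then the closure, from 0 (fully open) to 1 (shut). A call has 1 to 20 rows; each row is the pose to reach, as a shift and turn from the pose commanded when the call began, along the tool's axes at that moment; what a row does not reach only later rows make up. A row lasts 1/8 s, in which the tool goes at most 62.5 mm and 10.7 degrees, less where a joint would pass 70% of its speed; a pose out of reach is approached as far as the arm can. A call with a gripper value outside its range is refused whole. The fingers move at their own pace and stop on an object; "grip_force" is the grip in N (left out, the last holds). Time passes only in rows, so rows that repeat a pose let the fingers close. It gives the time, the measured TCP pose, the force and the opening at its end, in the units of the state.
- bot.get_state(): the state, without advancing time (a new reading comes with each control period).
- bot.camera(name): name is "scene" or "top"; returns the picture (400x640x3 uint8, blue, green, red); there is no depth.
- bot.get_calibration(name): a dict with "fov_y" (degrees; the focal length in pixels is half the picture's height over the tangent of half this angle, whatever the lens; pixels are square), "cx", "cy" (the principal point, pixels), "eye" and "rotation" of the camera in the world. Camera axes: x right, y down, z forward; pixel columns grow to the right and rows downward; lengths in m; the calibration is good to about 2 mm. A picture is of the moment at which its call begins. get_calibration takes no time and is no camera call.
- bot.hand_in(): hands the job in, once; it reports no verdict.
The state is a dict: "clock": time; "joints": joint angles; "joint_velocities": joint speeds; "joint_efforts": joint torques, N m; "eef_pos": TCP position; "tool_rot": TCP orientation; "ft_force": force on the tool from outside, world axes, zero at the start; "torque": the same for the moment, N m; "width": opening from 0.0 (shut) to 1.0 (fully open).
Only numpy, scipy, OpenCV 4.12 (cv2) and the standard library are available. Lean on these libraries where they do the work, as an engineer would, in place of code of your own. Each camera call takes 0.05 s, during which the arm holds its last target.

## Task

Get the therapy set ready: turn the square control unit a quarter turn by pushing it round against the fixed steel post, so that its front with the sockets and buttons faces the robot, square with the tray, and leave it standing close beside the post. Lay every probe and battery pack that is on the trolley flat in the tray, each right down in a cut-out of its own shape. Leave the other things on the trolley where they are.

Things in the scene. Friction and masses are not known exactly. Their poses are not given: they have to be found in the camera images.
- unit: loose square white control unit, 110 x 110 x 45 mm high, 0.5 to 1 kg, too wide to grip; slides when pushed low on a side. Origin: centre of its underside, z up. Its front is its -x side: three round black sockets on that side and four round grey buttons along that edge of the top; the dark screen lies on the top behind the buttons. At the start the front faces roughly +y (robot's left)
- post: fixed upright round steel post, 24 mm diameter, 76 mm high, screwed to the trolley top next to the unit, on the unit's robot side (-x) towards its right-hand (-y) end. Polished: the unit slides easily along it. Origin: centre of its foot
- tray: fixed flat tray, 156 (x) x 294 (y) x 16 mm high, aluminium rim, black foam with five cut-outs 12 mm deep: three bottle-shaped ones for probes side by side, and at the -y end two rectangular ones for battery packs. Origin: centre of its underside; x points roughly away from the robot, y to the left. Rim and foam top are 16 mm, the cut-outs' floors 4 mm above the trolley
- tray_p0 (a point): centre of the floor of probe cut-out 0, where a seated probe's origin lies (any probe may go in any). The cut-out is 118 mm long along the tray's x; its 44 mm at the +x end (for the head) are 48 mm wide, the rest 32 mm. Axes as the tray
- tray_p1 (a point): centre of the floor of probe cut-out 1, where a seated probe's origin lies (any probe may go in any). The cut-out is 118 mm long along the tray's x; its 44 mm at the +x end (for the head) are 48 mm wide, the rest 32 mm. Axes as the tray
- tray_p2 (a point): centre of the floor of probe cut-out 2, where a seated probe's origin lies (any probe may go in any). The cut-out is 118 mm long along the tray's x; its 44 mm at the +x end (for the head) are 48 mm wide, the rest 32 mm. Axes as the tray
- tray_b0 (a point): centre of the floor of battery cut-out 0, 68 mm along the tray's y and 38 mm along its x (either pack may go in either, either way round)
- tray_b1 (a point): centre of the floor of battery cut-out 1, 68 mm along the tray's y and 38 mm along its x (either pack may go in either, either way round)
- probe0: cordless white probe lying flat, 110 mm long, 30 mm high: handle 24 mm wide, 75 mm long (x from -55 to +20 mm), and a broader square head 40 mm wide, 35 mm long (x from +20 to +55 mm) with a steel end face. Origin: underside, middle of its length; x towards the head. About 0.12 kg. May be absent
- probe0_head (a point): middle of probe0's head, on its underside, 37 mm from its origin towards +x
- probe1: cordless white probe lying flat, 110 mm long, 30 mm high: handle 24 mm wide, 75 mm long (x from -55 to +20 mm), and a broader square head 40 mm wide, 35 mm long (x from +20 to +55 mm) with a steel end face. Origin: underside, middle of its length; x towards the head. About 0.12 kg. May be absent
- probe1_head (a point): middle of probe1's head, on its underside, 37 mm from its origin towards +x
- probe2: cordless white probe lying flat, 110 mm long, 30 mm high: handle 24 mm wide, 75 mm long (x from -55 to +20 mm), and a broader square head 40 mm wide, 35 mm long (x from +20 to +55 mm) with a steel end face. Origin: underside, middle of its length; x towards the head. About 0.12 kg. May be absent
- probe2_head (a point): middle of probe2's head, on its underside, 37 mm from its origin towards +x
- battery0: grey block-shaped battery pack lying flat, 60 (x) x 30 (y) x 30 mm high, two small brass contacts on top at one end. Origin: centre of its underside. About 0.11 kg. May be absent
- battery1: grey block-shaped battery pack lying flat, 60 (x) x 30 (y) x 30 mm high, two small brass contacts on top at one end. Origin: centre of its underside. About 0.11 kg. May be absent
- gel: bystander: gel bottle, 52 mm across, 150 mm high
- tape: bystander: roll of tape lying flat, 48 mm across, 18 mm high
- cup: bystander: steel cup, 72 mm across, 75 mm high
- jar: bystander: jar, 56 mm across, 60 mm high
- torch: bystander: pen torch lying flat, 14 mm thick, about 120 mm long
Mind the look-alikes: they are no part of the job. Leave any brown or green look-alike of the unit alone.

How it is judged (in metres and radians):
On the way, in this order (a step that is already met when the one before it is completed fails the run):
1. the control unit is turned part of the way (15 to 70 degrees off square with the tray) while it presses on the post (contact force between unit and post above 0.3 N and angle between the x axis of unit and the x axis of tray, either way round between 0.26 and 1.22 rad), for 0.05 s.
2. the control unit's front faces the robot, square with the tray within 10 degrees (angle between the x axis of unit and the x axis of tray, either way round below 0.17 rad and y of tray in the frame of unit below -0.15 m), for 0.2 s.
At the end, for the whole second after the job is handed in: Unit flat, front to the robot, parallel to the tray within 10 degrees, its centre within 130 mm of the post's axis. Each probe present is flat on a probe cut-out's floor, head at the broad end, each battery pack on a battery cut-out's floor along it (all within 10 mm). Everything at rest (all of step 2 and horizontal distance between unit and post below 0.13 m and angle between each of unit, probe0, probe1, probe2, battery0, battery1's own z axis and vertical below 0.1 rad and height (world z) of unit below 0.008 m and linear speed of each of unit, probe0, probe1, probe2, battery0, battery1 below 0.02 m/s and (horizontal distance between probe0 and tray_p0 below 0.01 m or horizontal distance between probe0 and tray_p1 below 0.01 m or horizontal distance between probe0 and tray_p2 below 0.01 m) and angle between the x axis of each of probe0, probe1, probe2 and the x axis of tray, either way round below 0.2 rad and x of each of probe0_head, probe1_head, probe2_head in the frame of tray above 0.022 m and (horizontal distance between probe1 and tray_p0 below 0.01 m or horizontal distance between probe1 and tray_p1 below 0.01 m or horizontal distance between probe1 and tray_p2 below 0.01 m) and (horizontal distance between probe2 and tray_p0 below 0.01 m or horizontal distance between probe2 and tray_p1 below 0.01 m or horizontal distance between probe2 and tray_p2 below 0.01 m) and (horizontal distance between battery0 and tray_b0 below 0.01 m or horizontal distance between battery0 and tray_b1 below 0.01 m) and angle between the x axis of each of battery0, battery1 and the y axis of tray, either way round below 0.2 rad and (horizontal distance between battery1 and tray_b0 below 0.01 m or horizontal distance between battery1 and tray_b1 below 0.01 m) and z of each of probe0, probe1, probe2, battery0, battery1 in the frame of tray below 0.008 m); the robot touches nothing.
It fails at once if another thing on the trolley is pushed more than 5 cm from its place (distance of any of gel, tape, cup, jar, torch from where it was at the start of the episode above 0.05 m).
It fails at once if the control unit is tipped up (angle between unit's own z axis and vertical above 0.4 rad).
Of probe0, probe1, probe2 only 2 to 3 are there at a start; the rules pass over those that are not, and their reading is None.
Of battery0, battery1 only 1 to 2 are there at a start; the rules pass over those that are not, and their reading is None.
At some moment in a run one of unit, probe0, probe1, probe2, battery0, battery1 may be knocked a few centimetres aside while the robot is not near it.
Once in a run the grip may slacken for a moment while it holds something.
It also fails if it takes over 208 s, if anything falls off the work surface, if the arm or the gripper's body presses on something with over 40 N, if the wrist force passes 120 N, or if a joint passes its speed limit or range.

## Working session

There is one attempt and no reset: what is moved stays moved. The work goes in short steps, Python scripts to look and compute and a tool call to move; the robot and the scene stay as the last step left them, time stands still between calls to the robot, and variables do not carry over. Pictures are saved under pics/ and viewed, and the job is handed in when it is done.

Besides the shell and the picture viewer there is one more tool, called after ">>>" by a JSON object that holds its "name" and its "arguments". apply_moves: Moves the arm, as the interface text tells. Its arguments: {"type":"object","properties":{"commands":{"type":"array","items":{"type":"number"}},"grip_force":{"type":"number"}},"required":["commands"]}

```bash
ls; mkdir -p pics
python3 - <<'E'
from workcell import bot
import cv2
print(bot.get_state())
for n in ("scene","top"):
    print(n,bot.get_calibration(n)); cv2.imwrite(f"pics/a_{n}.png",bot.camera(n))
E
```

```text
pics
{'clock': 0.0, 'joints': array([75.29273113, 18.43855785, -4.01516083, 83.1740171 ,  1.29578584,
       78.54213654, -3.26039717]), 'joint_velocities': array([-0.0554999 ,  0.08021089,  0.10139446, -0.03183057,  0.08525075,
       -0.03533697, -0.01810482]), 'joint_efforts': array([-2.23307202e-04, -4.93582141e+01, -3.82075980e-01, -3.14331937e+01,
        1.31207230e-02,  1.15751760e-02,  3.35916775e-05]), 'eef_pos': array([ 0.17366911, -0.62581076,  0.23023691]), 'tool_rot': array([-1.79890575e+02,  6.68742249e-03,  1.55164132e+01]), 'ft_force': array([1.06792372, 0.11559509, 0.03186157]), 'torque': array([-0.02023307,  0.00539335,  0.05484333]), 'width': 0.9983526355728376}
scene {'fov_y': 56.48834668015083, 'cx': 330.4136151365287, 'cy': 203.37360190622772, 'eye': array([ 1.01776988, -0.69622813,  0.82072563]), 'rotation': array([-134.32805809,    0.44683679,   31.93107311])}
top {'fov_y': 44.12768797360981, 'cx': 315.19565698742656, 'cy': 202.31354693124865, 'eye': array([ 0.40949281, -0.02806947,  1.34535979]), 'rotation': array([-172.18471732,    1.30071627,  -89.07804707])}
```

View pics/a_scene.png

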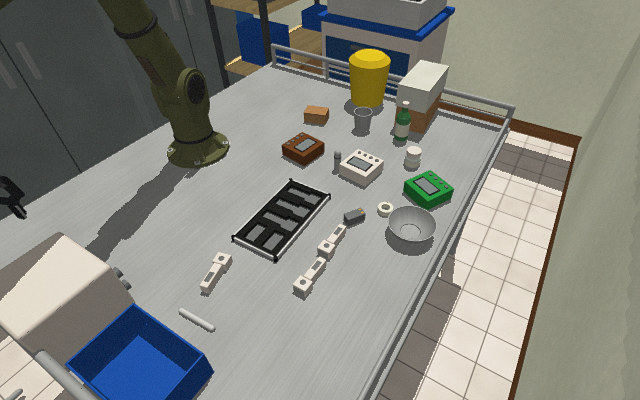

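View pics/a_top.png

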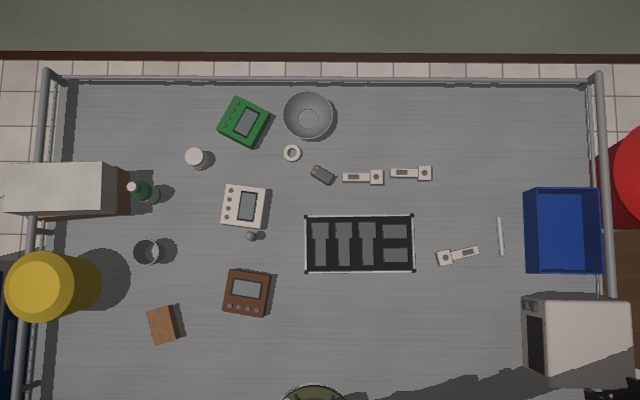

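```bash
cat > h.py <<'E'
import numpy as np, cv2
from scipy.spatial.transform import Rotation as R
from workcell import bot
def cal(n):
    c=bot.get_calibration(n); f=200/np.tan(np.radians(c["fov_y"]/2))
    return f,c["cx"],c["cy"],np.array(c["eye"]),R.from_euler("xyz",c["rotation"],degrees=True).as_matrix()
def px2w(n,u,v,z=0.):
    f,cx,cy,e,M=cal(n); d=M@np.array([(u-cx)/f,(v-cy)/f,1]); return e+d*(z-e[2])/d[2]
def w2px(n,p):
    f,cx,cy,e,M=cal(n); q=M.T@(np.array(p)-e); return np.array([cx+f*q[0]/q[2],cy+f*q[1]/q[2]])
def crop(img,x0,y0,x1,y1,s,name):
    c=cv2.resize(img[y0:y1,x0:x1],None,fx=s,fy=s,interpolation=cv2.INTER_CUBIC)
    for x in range((x0+9)//10*10,x1,10): cv2.putText(c,str(x),((x-x0)*s,8),0,0.3,(0,255,255),1); cv2.line(c,((x-x0)*s,10),((x-x0)*s,14),(0,255,255),1)
    for y in range((y0+9)//10*10,y1,10): cv2.putText(c,str(y),(0,(y-y0)*s+3),0,0.3,(0,255,255),1)
    cv2.imwrite("pics/"+name,c)
E
python3 - <<'E'
from h import *
t=cv2.imread("pics/a_top.png"); s=cv2.imread("pics/a_scene.png")
crop(t,210,140,340,260,6,"c1.png"); crop(t,300,150,440,280,5,"c2.png"); crop(t,380,150,520,280,5,"c3.png")
for uv in [(306,216),(412,215),(414,271),(306,272)]: print(px2w("top",*uv,.016))
for uv in [(291,180),(330,195),(276,260),(233,238)]: print(px2w("scene",*uv,.016))
E
```

```text
[0.55372232 0.02937761 0.016     ]
[ 0.56033197 -0.2567726   0.016     ]
[ 0.41070474 -0.26049666  0.016     ]
[0.40342823 0.02657777 0.016     ]
[0.40687946 0.02548966 0.016     ]
[0.55552517 0.03115973 0.016     ]
[ 0.56719362 -0.26085358  0.016     ]
[ 0.41563238 -0.26350065  0.016     ]
```

View pics/c1.png

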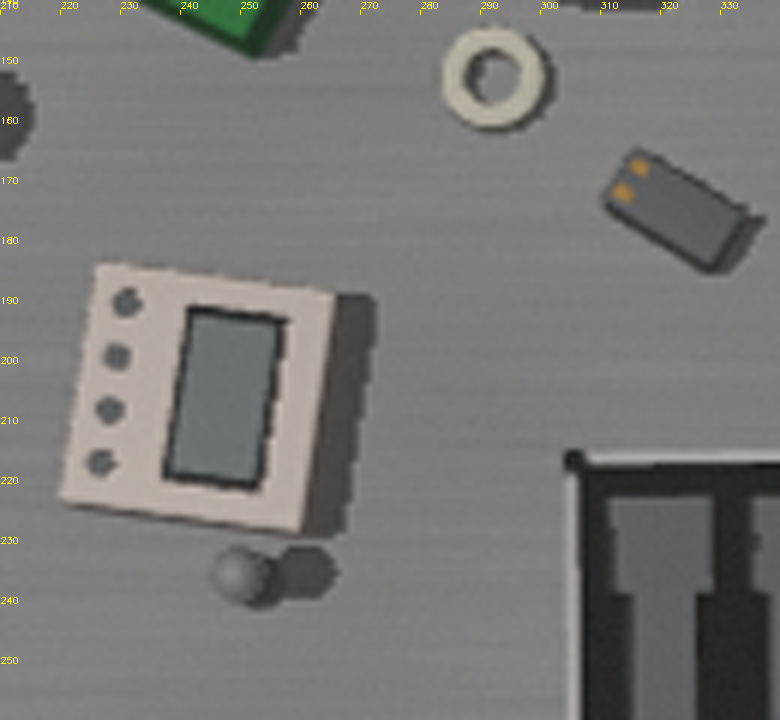

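View pics/c2.png

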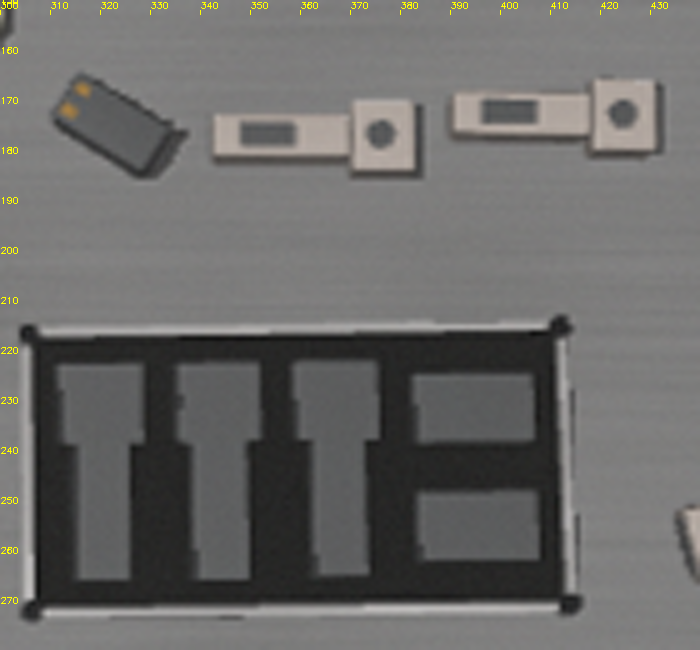

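View pics/c3.png

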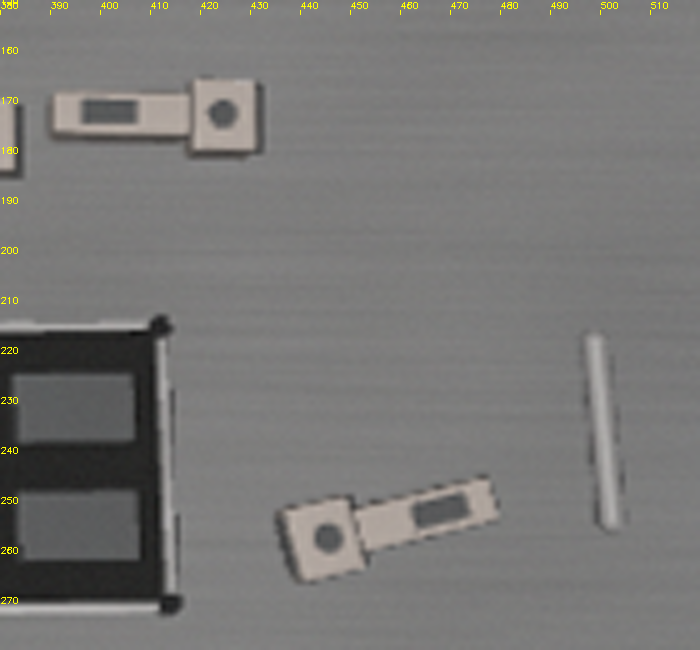

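Run:
```python
from h import *
t=cv2.imread("pics/a_top.png"); g=cv2.cvtColor(t,cv2.COLOR_BGR2GRAY).astype(float)
# skirting edge near v 50-65, per column strongest gradient
xs=[];ys=[]
for u in range(5,640,30):
    col=g[40:62,u-2:u+3].mean(1); d=-np.diff(col); i=d.argmax(); 
    a,b,c=d[max(i-1,0)],d[i],d[min(i+1,len(d)-1)]
    print(u,round(40.5+i+0.5*(a-c)/(a-2*b+c+1e-9),2),end="; ")
s=cv2.imread("pics/a_scene.png")
crop(s,225,175,345,270,6,"s1.png"); crop(s,290,135,440,250,5,"s2.png");crop(s,280,200,380,305,6,"s3.png")
```

```text
5 50.36; 35 50.46; 65 50.47; 95 50.55; 125 50.78; 155 50.81; 185 51.33; 215 51.45; 245 51.46; 275 51.54; 305 51.72; 335 52.01; 365 52.32; 395 52.47; 425 52.5; 455 52.54; 485 52.74; 515 53.33; 545 53.34; 575 53.46; 605 53.53; 635 53.53;
```

View pics/s1.png

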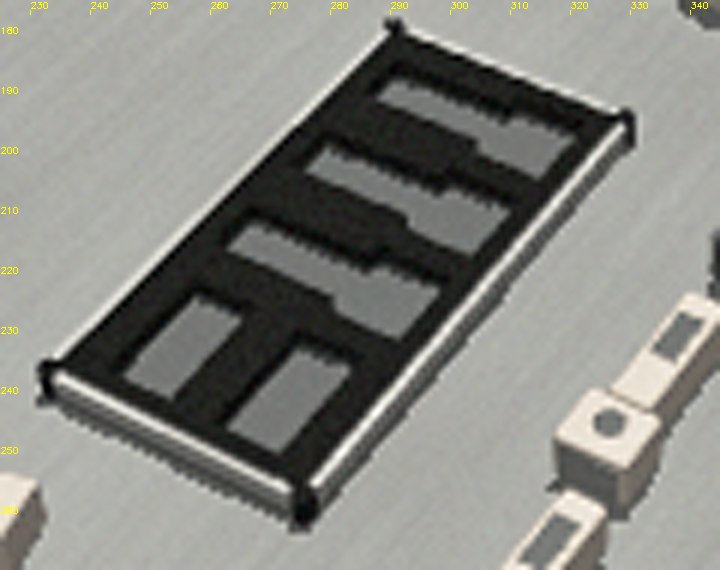

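View pics/s2.png

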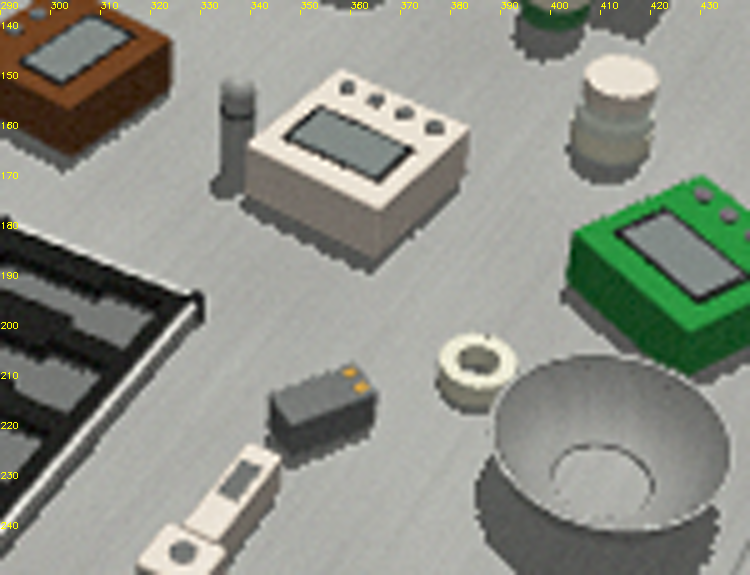

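Run:
```python
from h import *
from scipy.optimize import least_squares
np.set_printoptions(precision=4,suppress=True)
K={"top":[(305.6,216.4),(412,215),(414,270.6),(306,272)],"scene":[(329.7,195),(275.5,256.7),(232.5,237),(291.2,179.2)]}
for n in K: print(n,[w2px(n,(0,0,0)) is not None and px2w(n,*p,.017)[:2] for p in K[n]])
def T(p,q): c,s=np.cos(p[2]),np.sin(p[2]); return np.array([p[0]+c*q[0]-s*q[1],p[1]+s*q[0]+c*q[1]])
def res(p,cams=("top","scene")):
    r=[]
    for n in cams:
        for (sx,sy),m in zip([(1,1),(1,-1),(-1,-1),(-1,1)],K[n]):
            r+=list(w2px(n,[*T(p,(sx*p[3],sy*p[4])),.017])-m)
    return np.array(r)
for c in [("top",),("scene",),("top","scene")]:
    o=least_squares(res,[.48,-.115,0,.075,.145],args=(c,)); print(c,o.x,o.fun.round(1))
print("unit",[px2w("top",*p,.045)[:2] for p in [(226.2,183.8),(266.2,188.7),(260,228.7),(220,223.3)]])
print("post",px2w("top",249.7,235.8,.076))
print("batt",[px2w("top",*p,.03)[:2] for p in [(316.2,164.5),(334.7,175),(329,185),(310.5,173.7)]])
for nm,a,b in [("A",(342.6,177.2),(383,177.3)),("B",(390.6,172.9),(431.2,173.2)),("C",(479,249.6),(438.5,259.4))]:
    a=px2w("top",*a,.03);b=px2w("top",*b,.03);d=b-a;print(nm,(a+b)/2,np.hypot(*d[:2]),np.degrees(np.arctan2(d[1],d[0])),np.hypot(*((a+b)/2)[:2]))
```

```text
top [array([0.5525, 0.0304]), array([ 0.5602, -0.2566]), array([ 0.4118, -0.2603]), array([0.4034, 0.0265])]
scene [array([0.5553, 0.0298]), array([ 0.5598, -0.2533]), array([ 0.4126, -0.262 ]), array([0.4058, 0.0282])]
('top',) [ 0.482  -0.115   0.0274  0.0744  0.1435] [-0.   0.  -0.1 -0.   0.1  0.1  0.  -0.1]
('scene',) [ 0.4832 -0.1142  0.0238  0.0744  0.1435] [-0.1 -0.4 -0.2  0.8  0.5 -0.6 -0.2  0.1]
('top', 'scene') [ 0.4825 -0.1146  0.0262  0.0744  0.1435] [-0.1 -0.2 -0.2 -0.2 -0.1 -0.  -0.1 -0.3 -0.4 -0.4 -0.4  0.8  0.3 -0.6
 -0.6  0.1]
unit [array([0.6346, 0.2442]), array([0.6226, 0.1361]), array([0.5151, 0.1494]), array([0.528 , 0.2564])]
post [0.4939 0.1712 0.076 ]
batt [array([0.6934, 0.0036]), array([ 0.665, -0.047]), array([ 0.6373, -0.0319]), array([0.6678, 0.0187])]
A [ 0.6597 -0.1229  0.03  ] 0.1090376434728434 -89.46877974182037 0.6710031667847925
B [ 0.6727 -0.2525  0.03  ] 0.10920181328763177 -89.7685087752562 0.718555440358048
C [ 0.4557 -0.376   0.03  ] 0.1101044763674453 104.37860244102811 0.5907610148418813
```

View pics/s3.png

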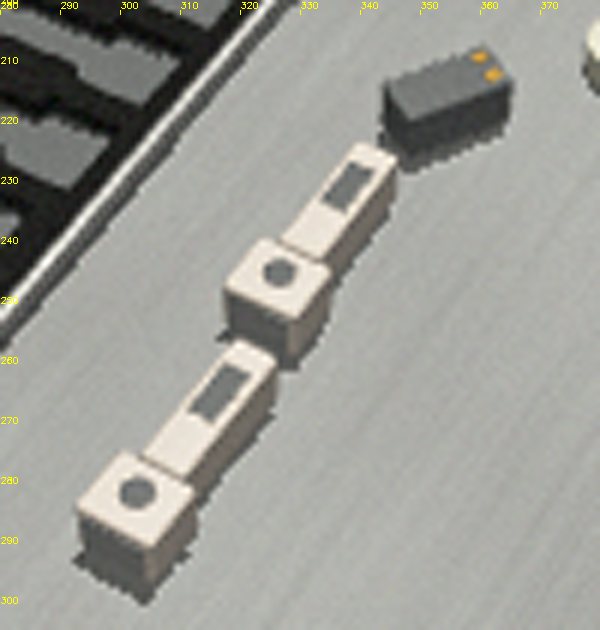

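Run:
```python
from h import *
np.set_printoptions(precision=4,suppress=True)
t=cv2.imread("pics/a_top.png")
crop(t,200,180,300,330,5,"c4.png")
o=.4
for z in (.004,.016):
  for nm,u0,u1,v0,v1 in [("p0h",311,329,222.4,0),("p0n",315.4,326,0,266),("p1h",335.4,352.4,222.4,0),("p1n",338,350,0,266),("p2h",358.4,376,222.2,0),("p2n",362.4,374,0,265.2),("b0",382.6,407.2,224.8,238.6),("b1",383.2,408,248,262)]:
    v=(v0+v1)/2 if v0*v1 else (231 if v0 else 253)
    a=px2w("top",u0-o,v-o,z);b=px2w("top",u1-o,v-o,z); r=[a[1],b[1],(a[1]+b[1])/2]
    if v0: r.append(px2w("top",(u0+u1)/2-o,v0-o,z)[0])
    if v1: r.append(px2w("top",(u0+u1)/2-o,v1-o,z)[0])
    print(z,nm,np.array(r))
```

```text
0.004 p0h [ 0.0166 -0.0324 -0.0079  0.5391]
0.004 p0n [ 0.0037 -0.025  -0.0107  0.4211]
0.004 p1h [-0.0498 -0.096  -0.0729  0.54  ]
0.004 p1n [-0.0575 -0.0899 -0.0737  0.4221]
0.004 p2h [-0.1123 -0.16   -0.1361  0.5414]
0.004 p2n [-0.1233 -0.1546 -0.1389  0.4252]
0.004 b0 [-0.1778 -0.2443 -0.2111  0.5353  0.4979]
0.004 b1 [-0.1793 -0.2459 -0.2126  0.4725  0.435 ]
0.016 p0h [ 0.0162 -0.0324 -0.0081  0.5379]
0.016 p0n [ 0.0034 -0.025  -0.0108  0.421 ]
0.016 p1h [-0.0496 -0.0954 -0.0725  0.5388]
0.016 p1n [-0.0572 -0.0893 -0.0732  0.422 ]
0.016 p2h [-0.1115 -0.1588 -0.1351  0.5402]
0.016 p2n [-0.1224 -0.1534 -0.1379  0.4251]
0.016 b0 [-0.1765 -0.2424 -0.2094  0.5342  0.4971]
0.016 b1 [-0.1779 -0.244  -0.211   0.4719  0.4347]
```

View pics/c4.png

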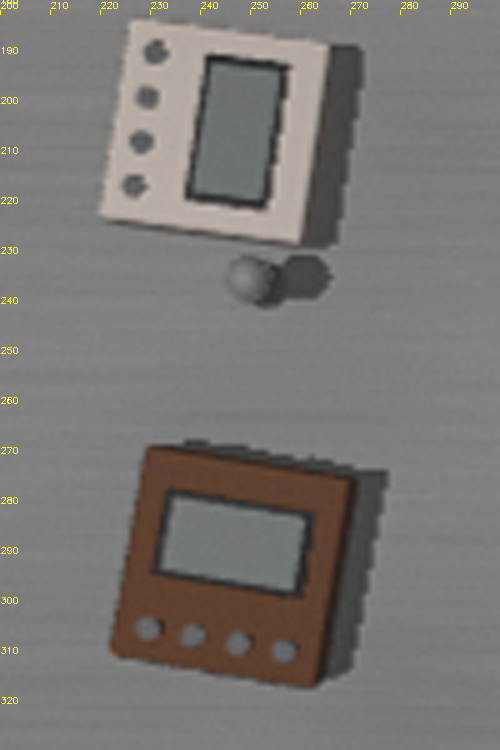

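```bash
cat >> h.py <<'E'
def to(*targets):
    s=bot.get_state(); p=np.array(s["eef_pos"]); M=R.from_euler("xyz",s["tool_rot"],degrees=True).as_matrix()
    yaw=s["tool_rot"][2]
    # use ideal down orientation
    M=(R.from_euler("z",yaw,degrees=True)*R.from_euler("x",180,degrees=True)).as_matrix()
    print("at",p.round(4),"yaw",round(yaw,1),"w",round(s["width"],3),"F",np.round(s["ft_force"],1),"t",round(s["clock"],2))
    for t in targets:
        d=M.T@(np.array(t[:3])-p)*1000
        print(t,"->",d.round(0),"turn",round(float(np.radians(-(t[3]-yaw))),3))
E
python3 -c "
from h import *
to((.575,.30,.2,0),(.575,.30,.012,0),(.572,.25,.012,0))"
```

```text
at [ 0.1737 -0.6259  0.2303] yaw 15.5 w 1.001 F [-0.1 -0.3 -0.5] t 0.1
(0.575, 0.3, 0.2, 0) -> [ 634. -785.   30.] turn 0.271
(0.575, 0.3, 0.012, 0) -> [ 634. -785.  218.] turn 0.271
(0.572, 0.25, 0.012, 0) -> [ 618. -737.  218.] turn 0.271
```

>>> {"name": "apply_moves", "arguments": {"commands": [634, -785, 30, 0.271, 1, 634, -785, 30, 0.271, 1, 634, -785, 30, 0.271, 1, 634, -785, 30, 0.271, 1, 634, -785, 30, 0.271, 1, 634, -785, 30, 0.271, 1, 634, -785, 30, 0.271, 1, 634, -785, 30, 0.271, 1, 634, -785, 30, 0.271, 1, 634, -785, 30, 0.271, 1, 634, -785, 30, 0.271, 1, 634, -785, 30, 0.271, 1, 634, -785, 30, 0.271, 1, 634, -785, 30, 0.271, 1, 634, -785, 30, 0.271, 1, 634, -785, 30, 0.271, 1, 634, -785, 30, 0.271, 1, 634, -785, 30, 0.271, 1, 634, -785, 30, 0.271, 1]}}

```text
clock: 2.48
eef_pos: [0.5751, 0.2974, 0.2014]
tool_rot: [179.9, -0.0, -0.1]
ft_force: [0.1, -0.0, 0.4]
width: 0.0
```

```bash
python3 -c "
from h import *
to((.575,.30,.015,0),(.574,.242,.015,0))
cv2.imwrite('pics/b1.png',bot.camera('scene'))"
```

```text
at [0.5751 0.2974 0.2014] yaw -0.1 w 0.0 F [ 0.1 -0.   0.4] t 2.48
(0.575, 0.3, 0.015, 0) -> [ -0.  -3. 186.] turn -0.002
(0.574, 0.242, 0.015, 0) -> [ -1.  55. 186.] turn -0.002
```

View pics/b1.png

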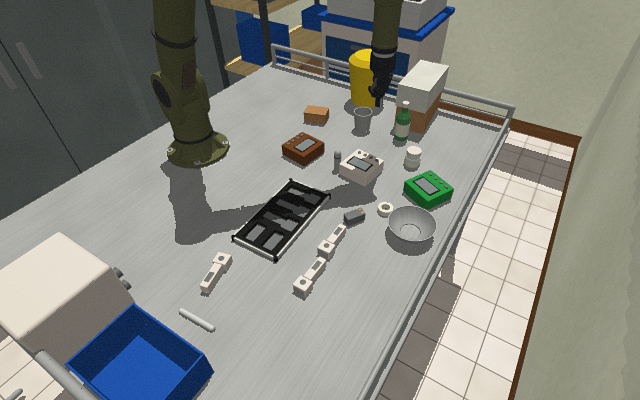

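>>> {"name": "apply_moves", "arguments": {"commands": [0, -3, 60, 0, 1, 0, -3, 120, 0, 1, 0, -3, 180, 0, 1, 0, -3, 186, 0, 1, 0, 10, 186, 0, 1, 0, 18, 186, 0, 1, 0, 24, 186, 0, 1, 0, 30, 186, 0, 1, 0, 36, 186, 0, 1, 0, 42, 186, 0, 1, 0, 48, 186, 0, 1, 0, 54, 186, 0, 1, 0, 54, 186, 0, 1, 0, 35, 186, 0, 1, 0, 15, 186, 0, 1, 0, 15, 120, 0, 1, 0, 15, 100, 0, 1]}}

```text
clock: 4.65
eef_pos: [0.5756, 0.2864, 0.1041]
tool_rot: [-180.0, -0.2, 0.1]
ft_force: [0.6, -0.1, -0.5]
width: -0.002
```

```bash
python3 -c "
from h import *
to()
t=bot.camera('top');cv2.imwrite('pics/b2.png',t);crop(t,190,170,300,300,5,'b2c.png')"
```

```text
at [0.5756 0.2864 0.1041] yaw 0.1 w -0.002 F [ 0.6 -0.1 -0.5] t 4.65
```

View pics/b2c.png

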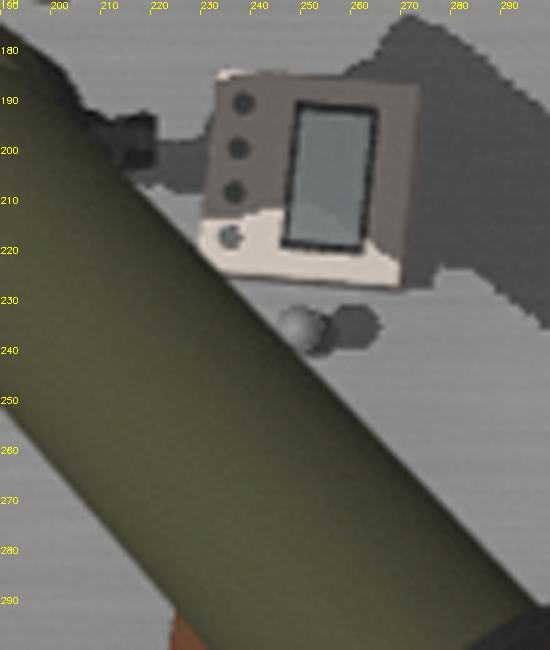

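```bash
python3 -c "
from h import *
print(bot.get_state()['joints'].round(1))
P=np.array([.494,.171])
def F(f,r=.140,c=.042):
    a=np.radians(f);n=np.array([np.cos(a),np.sin(a)]);t=np.array([-n[1],n[0]]);return P+n*r+t*c
for f in range(-10,100,10): print(f,F(f).round(3), ((F(f)-[.5756,.2864])*1000*[1,-1]).round(0))
to((.675,.213,.12,45),(.675,.213,.015,45))"
```

```text
[   9.8   31.6  -51.6   91.3   26.1   69.5 -136.8]
-10 [0.639 0.188] [64. 98.]
0 [0.634 0.213] [58. 73.]
10 [0.625 0.237] [49. 50.]
20 [0.611 0.258] [36. 28.]
30 [0.594 0.277] [19.  9.]
40 [0.574 0.293] [-1. -7.]
50 [0.552 0.305] [-24. -19.]
60 [0.528 0.313] [-48. -27.]
70 [0.502 0.317] [-73. -31.]
80 [0.477 0.316] [-99. -30.]
90 [0.452 0.311] [-124.  -25.]
at [0.5767 0.2866 0.1063] yaw 0.0 w -0.004 F [0.4 0.6 2.4] t 4.7
(0.675, 0.213, 0.12, 45) -> [ 98.  74. -14.] turn -0.785
(0.675, 0.213, 0.015, 45) -> [98. 74. 91.] turn -0.785
```

>>> {"name": "apply_moves", "arguments": {"commands": [40, 30, -14, 0.16, 1, 98, 74, -14, 0.35, 1, 98, 74, -14, 0.54, 1, 98, 74, -14, 0.72, 1, 98, 74, -14, 0.785, 1, 98, 74, 30, 0.785, 1, 98, 74, 80, 0.785, 1, 98, 74, 91, 0.785, 1, 98, 74, 91, 0.785, 1]}}

```text
clock: 5.82
eef_pos: [0.672, 0.2104, 0.0093]
tool_rot: [179.9, 0.1, -45.0]
ft_force: [0.2, 0.2, 0.4]
width: 0.005
```

```bash
python3 -c "
from h import *
print(bot.get_state()['joints'].round(1))
exec('''
P=np.array([.494,.171])
def F(f,r=.140,c=.042):
    a=np.radians(f);n=np.array([np.cos(a),np.sin(a)]);t=np.array([-n[1],n[0]]);return P+n*r+t*c
to((.634,.213,.015,-45),*[(*F(f).round(3),.015,-45+.6*f) for f in range(5,100,5)])
''')
t=bot.camera('top');crop(t,190,130,310,280,4,'b3c.png')"
```

```text
[ -20.5   34.6    1.2   86.6   -0.8   59.  -154. ]
at [0.672  0.2104 0.0093] yaw -45.0 w 0.005 F [0.2 0.2 0.4] t 5.83
(0.634, 0.213, 0.015, -45) -> [-29.  25.  -6.] turn 0.0
(np.float64(0.63), np.float64(0.225), 0.015, -42.0) -> [-40.  19.  -6.] turn -0.052
(np.float64(0.625), np.float64(0.237), 0.015, -39.0) -> [-52.  14.  -6.] turn -0.104
(np.float64(0.618), np.float64(0.248), 0.015, -36.0) -> [-65.  12.  -6.] turn -0.157
(np.float64(0.611), np.float64(0.258), 0.015, -33.0) -> [-77.   9.  -6.] turn -0.209
(np.float64(0.603), np.float64(0.268), 0.015, -30.0) -> [-90.   8.  -6.] turn -0.261
(np.float64(0.594), np.float64(0.277), 0.015, -27.0) -> [-102.    8.   -6.] turn -0.314
(np.float64(0.585), np.float64(0.286), 0.015, -24.0) -> [-115.    8.   -6.] turn -0.366
(np.float64(0.574), np.float64(0.293), 0.015, -21.0) -> [-128.   11.   -6.] turn -0.418
(np.float64(0.563), np.float64(0.3), 0.015, -18.0) -> [-140.   14.   -6.] turn -0.471
(np.float64(0.552), np.float64(0.305), 0.015, -15.0) -> [-152.   18.   -6.] turn -0.523
(np.float64(0.54), np.float64(0.31), 0.015, -12.0) -> [-164.   23.   -6.] turn -0.576
(np.float64(0.528), np.float64(0.313), 0.015, -9.0) -> [-174.   29.   -6.] turn -0.628
(np.float64(0.515), np.float64(0.316), 0.015, -6.0) -> [-186.   36.   -6.] turn -0.68
(np.float64(0.502), np.float64(0.317), 0.015, -3.0) -> [-196.   45.   -6.] turn -0.733
(np.float64(0.49), np.float64(0.317), 0.015, 0.0) -> [-204.   53.   -6.] turn -0.785
(np.float64(0.477), np.float64(0.316), 0.015, 3.0) -> [-213.   63.   -6.] turn -0.837
(np.float64(0.464), np.float64(0.314), 0.015, 6.0) -> [-220.   74.   -6.] turn -0.89
(np.float64(0.452), np.float64(0.311), 0.015, 9.0) -> [-227.   84.   -6.] turn -0.942
(np.float64(0.44), np.float64(0.307), 0.015, 12.0) -> [-232.   96.   -6.] turn -0.994
```

View pics/b3c.png

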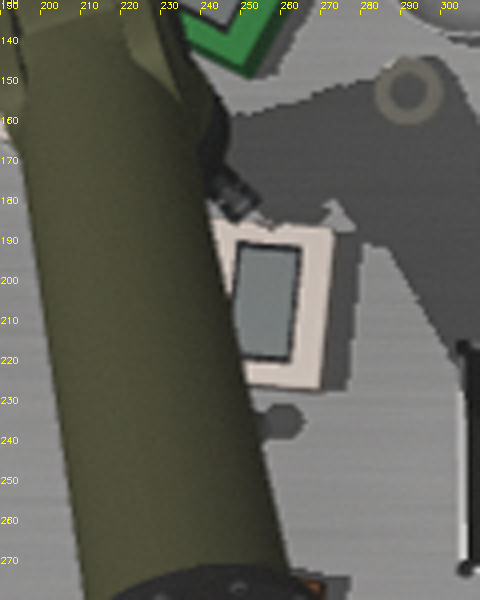

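>>> {"name": "apply_moves", "arguments": {"commands": [-10, 9, -4, 0, 1, -20, 17, -4, 0, 1, -29, 25, -4, 0, 1, -35, 22, -4, -0.04, 1, -40, 19, -4, -0.08, 1, -46, 17, -4, -0.12, 1, -52, 14, -4, -0.16, 1, -58, 13, -4, -0.2, 1, -65, 12, -4, -0.25, 1, -71, 10, -4, -0.29, 1, -77, 9, -4, -0.33, 1, -84, 8, -4, -0.37, 1, -90, 8, -4, -0.41, 1, -96, 8, -4, -0.45, 1, -102, 8, -4, -0.5, 1, -108, 8, -4, -0.54, 1, -115, 8, -4, -0.58, 1, -115, 8, -4, -0.58, 1]}}

```text
clock: 8.12
eef_pos: [0.5851, 0.2871, 0.0143]
tool_rot: [-180.0, 0.0, -11.7]
ft_force: [-0.2, 0.3, 0.0]
width: -0.001
```

```bash
python3 -c "
from h import *
to();print(bot.get_state()['joints'].round(1))
t=bot.camera('top');crop(t,190,130,310,280,4,'b4c.png')
t=bot.camera('scene');crop(t,270,80,430,200,4,'b4s.png')"
```

```text
at [0.5851 0.2871 0.0143] yaw -11.7 w -0.001 F [-0.2  0.3  0. ] t 8.12
[ -25.7   28.8   -3.5   94.9    2.    56.3 -131.6]
```

View pics/b4c.png

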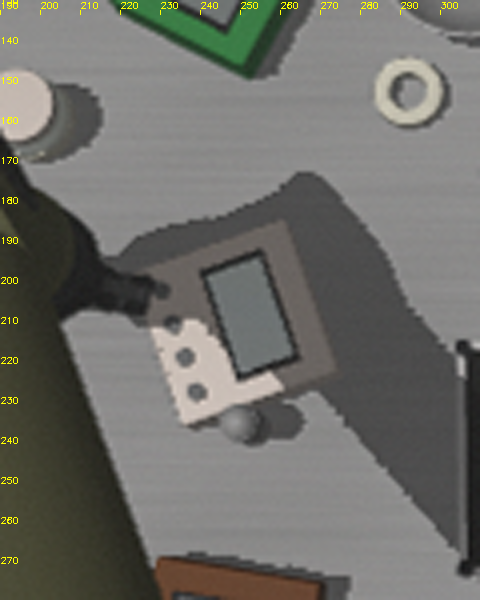

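View pics/b4s.png

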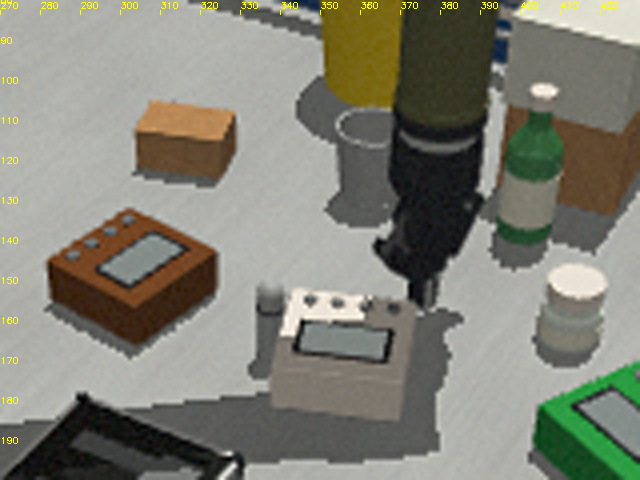

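```bash
cat >> h.py <<'E'
def unit(c1,c2,c3,c4=None,off=0.0):
    # top px corners of unit top: front-side..: any ordering consecutive; returns centre
    ps=[px2w("top",u-off,v-off,.045)[:2] for u,v in [c for c in (c1,c2,c3,c4) if c]]
    return np.array(ps)
E
python3 -c "
from h import *
p=unit((261,184),(274,224),(236,237),off=.4);print(p,np.linalg.norm(np.diff(p,axis=0),axis=1)); c=(p[0]+p[2])/2;print('c',c); d=p[0]-p[1];print('phi',np.degrees(np.arctan2(d[1],d[0])))
q=p[0]+(p[1]-p[0])*.2;n=d/np.linalg.norm(d);t=np.array([-n[1],n[0]]);print('contact',q,n,t,'s',(c-[.494,.171])@t,(c-[.494,.171])@n)
for k in (-.05,-.02,0,.02,.04,.06): print((q+k*t).round(3))
to((.585,.287,.12,-12),(.63,.09,.12,-12),(*(q-.05*t),.12,-12))
"
```

```text
[[0.636265   0.15156308]
 [0.52915662 0.11366302]
 [0.49325297 0.21344158]] [0.1136161  0.10604166]
c [0.56475899 0.18250233]
phi 19.48620971044826
contact [0.61484333 0.14398307] [0.94272181 0.33357997] [-0.33357997  0.94272181] s -0.012760286178371279 0.07054298605421551
[0.632 0.097]
[0.622 0.125]
[0.615 0.144]
[0.608 0.163]
[0.602 0.182]
[0.595 0.201]
at [0.5858 0.2862 0.0143] yaw -11.8 w -0.0 F [-0.6  0.2  0.3] t 8.22
(0.585, 0.287, 0.12, -12) -> [  -1.   -1. -106.] turn 0.004
(0.63, 0.09, 0.12, -12) -> [  83.  183. -106.] turn 0.004
(np.float64(0.6315223248609857), np.float64(0.0968469747654114), 0.12, -12) -> [  83.  176. -106.] turn 0.004
```

>>> {"name": "apply_moves", "arguments": {"commands": [2, -6, -40, 0, 1, 2, -6, -106, 0, 1, 30, 60, -106, 0, 1, 55, 115, -106, 0, 1, 83, 176, -106, 0, 1, 83, 176, -106, 0, 1, 83, 176, -60, 0, 1, 83, 176, -10, 0, 1, 83, 176, 2, 0, 1, 83, 176, 2, 0, 1]}}

```text
clock: 9.48
eef_pos: [0.6311, 0.0975, 0.0123]
tool_rot: [180.0, 0.0, -11.7]
ft_force: [-0.0, -0.1, 0.8]
width: 0.0
```

```bash
python3 -c "
from h import *
q=np.array([.615,.144]);t=np.array([-.334,.943])
to(*[(*(q+k*t).round(3),.012,-12) for k in (-.02,0,.01,.02,.03,.04,.05)])
t=bot.camera('top');crop(t,190,130,310,280,4,'b5c.png')"
```

```text
at [0.6311 0.0975 0.0123] yaw -11.7 w 0.0 F [-0.  -0.1  0.8] t 9.47
(np.float64(0.622), np.float64(0.125), 0.012, -12) -> [-14. -25.   0.] turn 0.005
(np.float64(0.615), np.float64(0.144), 0.012, -12) -> [-25. -42.   0.] turn 0.005
(np.float64(0.612), np.float64(0.153), 0.012, -12) -> [-30. -50.   0.] turn 0.005
(np.float64(0.608), np.float64(0.163), 0.012, -12) -> [-36. -59.   0.] turn 0.005
(np.float64(0.605), np.float64(0.172), 0.012, -12) -> [-41. -68.   0.] turn 0.005
(np.float64(0.602), np.float64(0.182), 0.012, -12) -> [-46. -77.   0.] turn 0.005
(np.float64(0.598), np.float64(0.191), 0.012, -12) -> [-51. -85.   0.] turn 0.005
```

View pics/b5c.png

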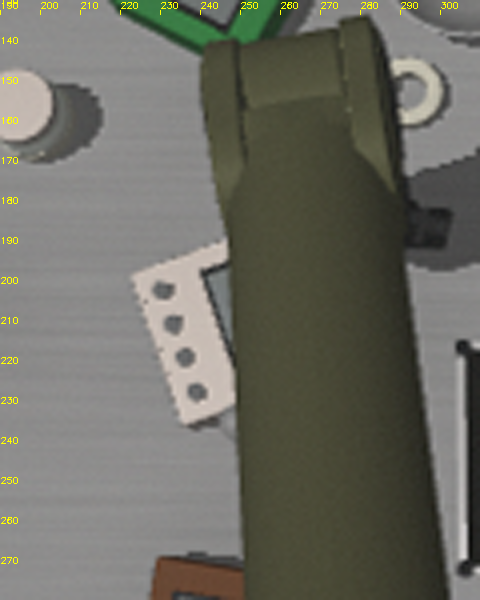

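>>> {"name": "apply_moves", "arguments": {"commands": [-7, -12, 0, 0, 1, -14, -25, 0, 0, 1, -18, -31, 0, 0, 1, -21, -37, 0, 0, 1, -25, -42, 0, 0, 1, -28, -46, 0, 0, 1, -31, -51, 0, 0, 1, -34, -55, 0, 0, 1, -37, -60, 0, 0, 1, -39, -65, 0, 0, 1, -42, -70, 0, 0, 1, -42, -70, 0, 0, 1]}}

```text
clock: 11.02
eef_pos: [0.604, 0.1752, 0.0124]
tool_rot: [-180.0, 0.0, -11.7]
ft_force: [1.9, -0.8, 0.3]
width: -0.001
```

```bash
python3 -c "
from h import *
to()
t=bot.camera('top');crop(t,190,130,310,280,4,'b6c.png')
t=bot.camera('scene');crop(t,270,80,430,200,4,'b6s.png')"
```

```text
at [0.604  0.1752 0.0124] yaw -11.7 w -0.001 F [ 1.9 -0.8  0.3] t 11.03
```

View pics/b6c.png

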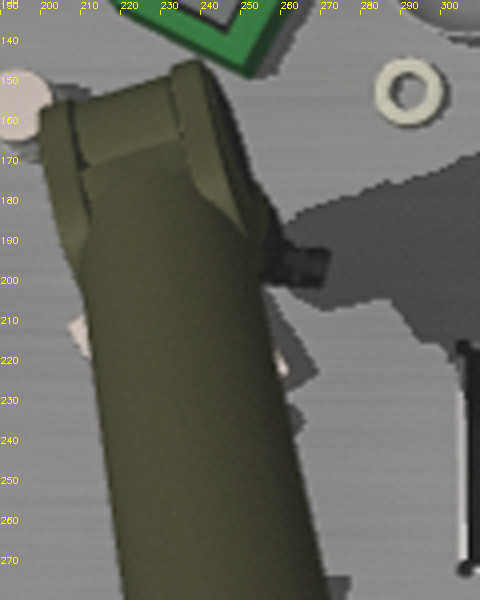

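View pics/b6s.png

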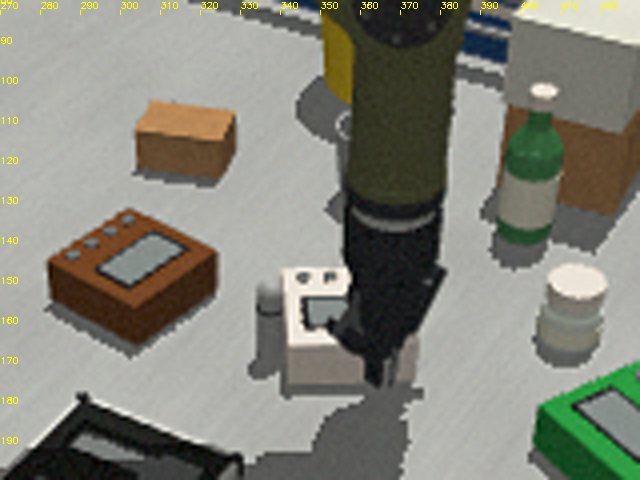

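>>> {"name": "apply_moves", "arguments": {"commands": [-35, -58, 0, 0, 1, -35, -58, -60, 0, 1, -35, 0, -110, 0, 1, -30, 60, -110, 0, 1, -30, 60, -110, 0, 1]}}

```text
clock: 11.75
eef_pos: [0.5616, 0.1165, 0.1227]
tool_rot: [179.9, 0.1, -12.1]
ft_force: [-0.4, 0.4, -1.0]
width: -0.001
```

```bash
python3 -c "
from h import *
to()
t=bot.camera('top');crop(t,190,130,310,280,5,'b7c.png')"
```

```text
at [0.5616 0.1165 0.1227] yaw -12.1 w -0.001 F [-0.4  0.4 -1. ] t 11.75
```

View pics/b7c.png

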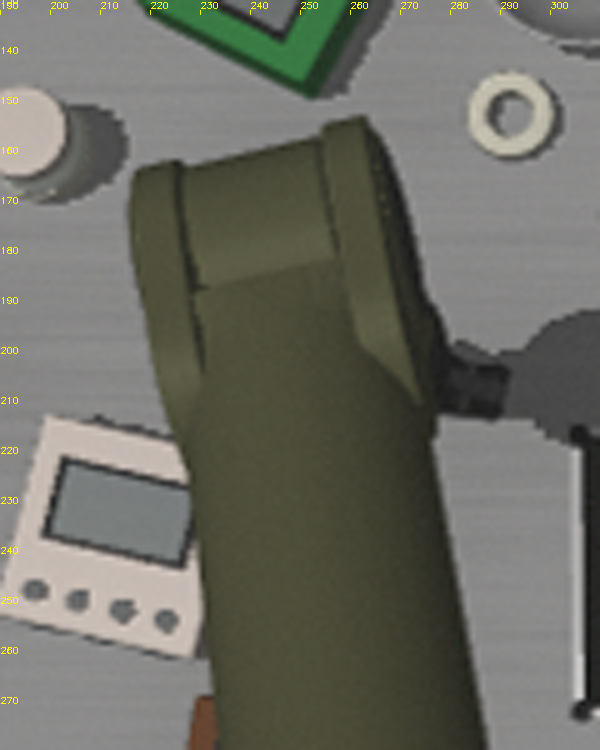

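```bash
python3 -c "
from h import *
p=unit((198.5,213),(189.5,253),(230,262),off=.4);print(p,np.linalg.norm(np.diff(p,axis=0),axis=1)); c=(p[0]+p[2])/2;print('c',c); d=p[0]-p[1];print('yaw',np.degrees(np.arctan2(d[1],d[0])))
for nm,uv,z in [('jar',(195,157),.06),('cup',(147,252),.075),('gel',(137,187),.15),('brown1',(229,269),.045),('brown2',(270,275),.045),('tape',(292,153),.018)]: print(nm,px2w('top',*uv,z))
print(bot.get_state()['joints'].round(1))
"
```

```text
[[0.55577331 0.31629895]
 [0.44925581 0.33502812]
 [0.42736667 0.22676572]] [0.10815156 0.11045307]
c [0.49156999 0.27153234]
yaw -9.972485579896345
jar [0.70379454 0.32795397 0.06      ]
cup [0.44820633 0.4361559  0.075     ]
gel [0.60569868 0.44378173 0.15      ]
brown1 [0.40808033 0.22757916 0.045     ]
brown2 [0.39427556 0.11937369 0.045     ]
tape [0.72758973 0.07116147 0.018     ]
[ -15.4   13.7    1.   101.9   -0.2   64.5 -116.4]
```

```bash
python3 -c "
from h import *
to((.515,.358,.13,0),(.515,.358,.012,0))
"
```

```text
at [0.5615 0.118  0.1223] yaw -12.0 w -0.002 F [ 0.  -0.9  0.5] t 11.8
(0.515, 0.358, 0.13, 0) -> [ -96. -225.   -8.] turn -0.21
(0.515, 0.358, 0.012, 0) -> [ -96. -225.  110.] turn -0.21
```

>>> {"name": "apply_moves", "arguments": {"commands": [-20, -50, -8, -0.1, 1, -50, -110, -8, -0.21, 1, -75, -170, -8, -0.21, 1, -96, -225, -8, -0.21, 1, -96, -225, 40, -0.21, 1, -96, -225, 95, -0.21, 1, -96, -225, 110, -0.21, 1, -96, -225, 110, -0.21, 1]}}

```text
clock: 12.8
eef_pos: [0.5132, 0.3618, 0.0113]
tool_rot: [179.9, 0.2, 0.3]
ft_force: [0.6, -0.2, 0.5]
width: -0.0
```

```bash
python3 -c "
from h import *
to((.515,.300,.012,0))
t=bot.camera('top');crop(t,150,130,310,280,5,'b8c.png')
"
```

```text
at [0.5132 0.3618 0.0113] yaw 0.3 w -0.0 F [ 0.6 -0.2  0.5] t 12.8
(0.515, 0.3, 0.012, 0) -> [ 1. 62. -1.] turn 0.006
```

View pics/b8c.png

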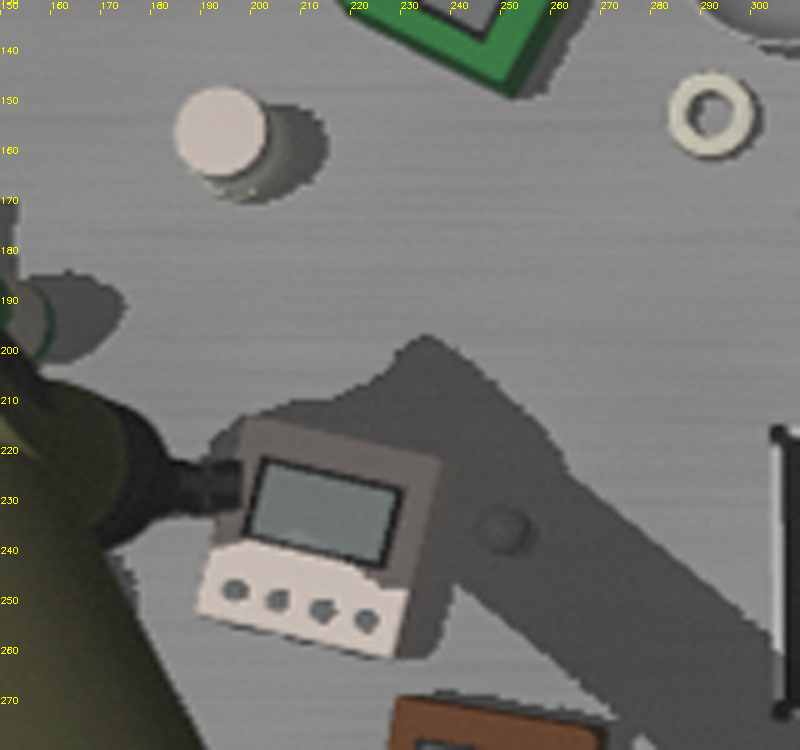

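>>> {"name": "apply_moves", "arguments": {"commands": [-5, 14, -1, 0, 1, -5, 22, -1, 0, 1, -4, 28, -1, 0, 1, -3, 34, -1, 0, 1, -2, 40, -1, 0, 1, -1, 46, -1, 0, 1, 0, 51, -1, 0, 1, 0, 51, -1, 0, 1]}}

```text
clock: 13.85
eef_pos: [0.5147, 0.3123, 0.0135]
tool_rot: [-179.8, -0.0, 0.3]
ft_force: [2.0, 7.6, 1.4]
width: 0.002
```

```bash
python3 -c "
from h import *
to((.515,.300,.012,0))
t=bot.camera('top');crop(t,170,180,310,300,5,'b9c.png')
"
```

```text
at [0.5147 0.3123 0.0135] yaw 0.3 w 0.002 F [2.  7.6 1.4] t 13.85
(0.515, 0.3, 0.012, 0) -> [ 0. 12.  1.] turn 0.005
```

View pics/b9c.png

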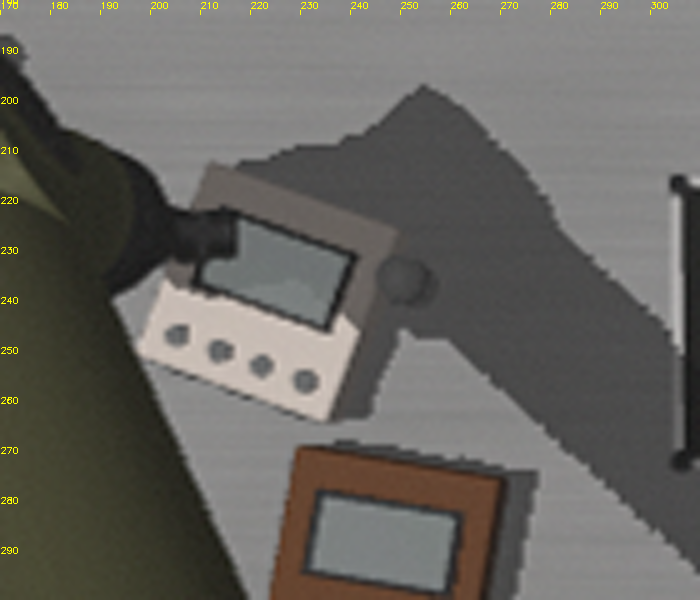

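>>> {"name": "apply_moves", "arguments": {"commands": [0, 2, 1, 0, 1, 0, 4, 1, 0, 1, 0, 4, 1, 0, 1]}}

```text
clock: 14.28
eef_pos: [0.5148, 0.3121, 0.0133]
tool_rot: [-179.5, -0.2, 0.4]
ft_force: [0.8, 14.6, 1.7]
width: 0.001
```

```bash
python3 -c "
from h import *
to((.515,.355,.012,0),(.463,.355,.012,0),(.463,.308,.012,0))
t=bot.camera('top');crop(t,170,180,310,300,5,'b10c.png')
"
```

```text
at [0.5148 0.3121 0.0133] yaw 0.4 w 0.001 F [ 0.8 14.6  1.7] t 14.28
(0.515, 0.355, 0.012, 0) -> [  0. -43.   1.] turn 0.007
(0.463, 0.355, 0.012, 0) -> [-52. -43.   1.] turn 0.007
(0.463, 0.308, 0.012, 0) -> [-52.   4.   1.] turn 0.007
```

View pics/b10c.png

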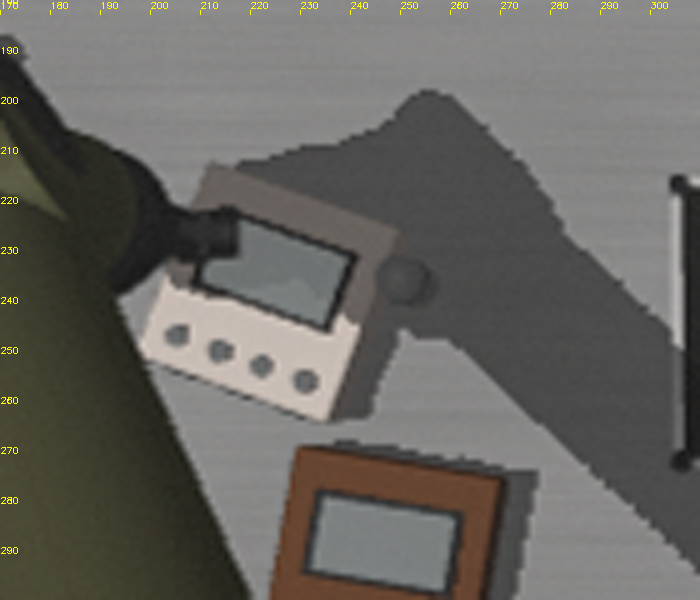

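>>> {"name": "apply_moves", "arguments": {"commands": [0, -24, 1, 0, 1, 0, -48, 1, 0, 1, -22, -48, 1, 0, 1, -43, -48, 1, 0, 1, -43, -48, 1, 0, 1, -43, -36, 1, 0, 1, -43, -30, 1, 0, 1, -43, -24, 1, 0, 1, -43, -18, 1, 0, 1, -43, -12, 1, 0, 1, -43, -6, 1, 0, 1, -43, -6, 1, 0, 1]}}

```text
clock: 15.82
eef_pos: [0.4704, 0.3168, 0.012]
tool_rot: [-179.6, -0.0, 0.4]
ft_force: [-3.1, 9.9, -0.8]
width: -0.003
```

```bash
python3 -c "
from h import *
to()
t=bot.camera('top');crop(t,170,180,310,300,5,'b11c.png')
"
```

```text
at [0.4704 0.3168 0.012 ] yaw 0.4 w -0.003 F [-3.1  9.9 -0.8] t 15.82
```

View pics/b11c.png

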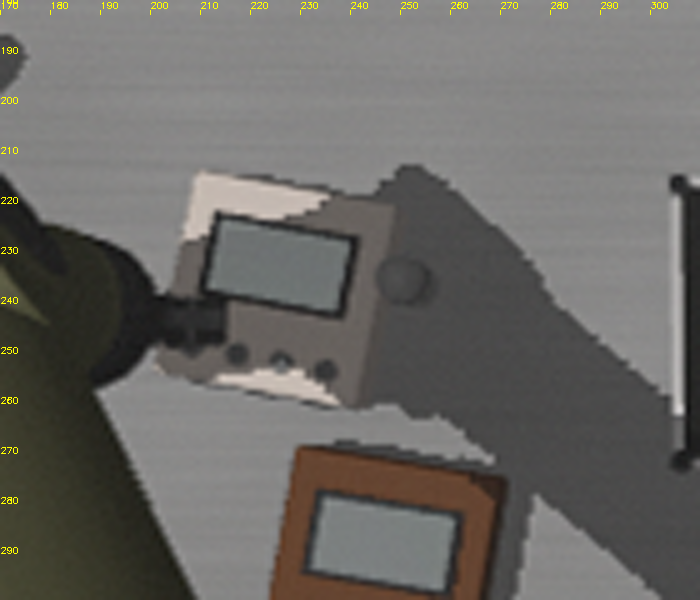

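>>> {"name": "apply_moves", "arguments": {"commands": [-2, 3, 0, 0, 1, -4, 6, 0, 0, 1, -6, 9, 0, 0, 1, -6, 9, 0, 0, 1]}}

```text
clock: 16.38
eef_pos: [0.4623, 0.3126, 0.0123]
tool_rot: [-179.3, 0.1, 0.6]
ft_force: [-6.3, 18.0, -1.9]
width: 0.003
```

```bash
python3 -c "
from h import *
to()
t=bot.camera('top');crop(t,170,180,310,300,5,'b12c.png')
"
```

```text
at [0.4623 0.3126 0.0123] yaw 0.6 w 0.003 F [-6.3 18.  -1.9] t 16.38
```

View pics/b12c.png

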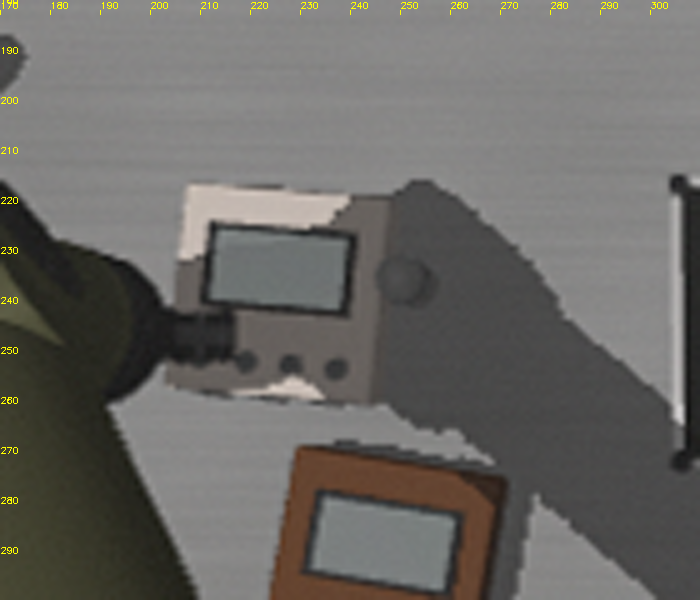

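```bash
python3 -c "
from h import *
p=unit((247.5,219.5),(207,217),(203,256.5),(244,261));print(p); 
for d in (p[1]-p[2],p[0]-p[3]): print('yaw',np.degrees(np.arctan2(d[1],d[0])))
for d in (p[1]-p[0],p[2]-p[3]): print('yaw',np.degrees(np.arctan2(d[1],d[0]))-90)
print(p.mean(0))
"
```

```text
[[0.53911154 0.18344048]
 [0.54430644 0.29189042]
 [0.43959756 0.29766515]
 [0.42952739 0.18885231]]
yaw -3.156682525455402
yaw -2.8272643033136604
yaw -2.742450160549197
yaw -5.2874240403764645
[0.48813573 0.24046209]
```

>>> {"name": "apply_moves", "arguments": {"commands": [-2, 3, 0, 0, 1, -2, 5, 0, 0, 1, -2, 5, 0, 0, 1, -2, 5, 0, 0, 1]}}

```text
clock: 16.92
eef_pos: [0.4595, 0.3107, 0.0127]
tool_rot: [-179.1, 0.1, 0.7]
ft_force: [-7.6, 23.5, -0.2]
width: 0.0
```

```bash
python3 -c "
from h import *
to()
t=bot.camera('top');crop(t,170,180,310,300,5,'b13c.png')
"
```

```text
at [0.4595 0.3107 0.0127] yaw 0.7 w 0.0 F [-7.6 23.5 -0.2] t 16.93
```

View pics/b13c.png

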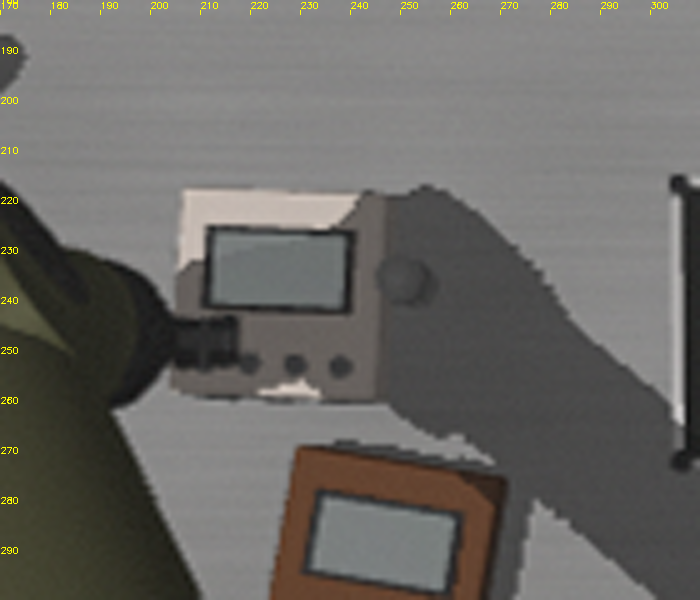

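>>> {"name": "apply_moves", "arguments": {"commands": [0, -15, 0, 0, 1, 0, -40, 0, 0, 1, 0, -40, -60, 0, 1, 0, -40, -120, 0, 1, 0, -40, -140, 0, 1]}}

```text
clock: 17.6
eef_pos: [0.4661, 0.3385, 0.1558]
tool_rot: [-179.8, -0.3, 0.2]
ft_force: [-0.2, 0.2, -0.1]
width: -0.002
```

```bash
python3 -c "
from h import *
to((.6605,-.128,.12,90.5))
"
```

```text
at [0.4661 0.3385 0.1558] yaw 0.2 w -0.002 F [-0.2  0.2 -0.1] t 17.6
(0.6605, -0.128, 0.12, 90.5) -> [193. 467.  36.] turn -1.576
```

>>> {"name": "apply_moves", "arguments": {"commands": [20, 50, 10, -0.18, 0.45, 45, 100, 20, -0.36, 0.45, 65, 155, 30, -0.54, 0.45, 85, 210, 36, -0.72, 0.45, 110, 265, 36, -0.9, 0.45, 130, 320, 36, -1.08, 0.45, 150, 370, 36, -1.26, 0.45, 175, 425, 36, -1.44, 0.45, 193, 467, 36, -1.576, 0.45, 193, 467, 36, -1.576, 0.45, 193, 467, 36, -1.576, 0.45, 193, 467, 36, -1.576, 0.45]}}

```text
clock: 19.1
eef_pos: [0.6587, -0.1259, 0.1153]
tool_rot: [-180.0, -0.0, 90.7]
ft_force: [-0.1, -0.2, -0.3]
width: 0.549
```

```bash
python3 -c "
from h import *
to((.6605,-.128,.010,90.5));print(bot.get_state()['joints'].round(1))
t=bot.camera('top');crop(t,180,150,320,280,5,'d1t.png');cv2.imwrite('pics/d1f.png',t)
t=bot.camera('scene');crop(t,270,150,400,290,5,'d1.png')
"
```

```text
at [ 0.6587 -0.1259  0.1153] yaw 90.7 w 0.549 F [-0.1 -0.2 -0.3] t 19.1
(0.6605, -0.128, 0.01, 90.5) -> [ -2.   2. 105.] turn 0.003
[10.5 25.  -2.5 87.8  1.1 67.3  8.5]
```

View pics/d1.png

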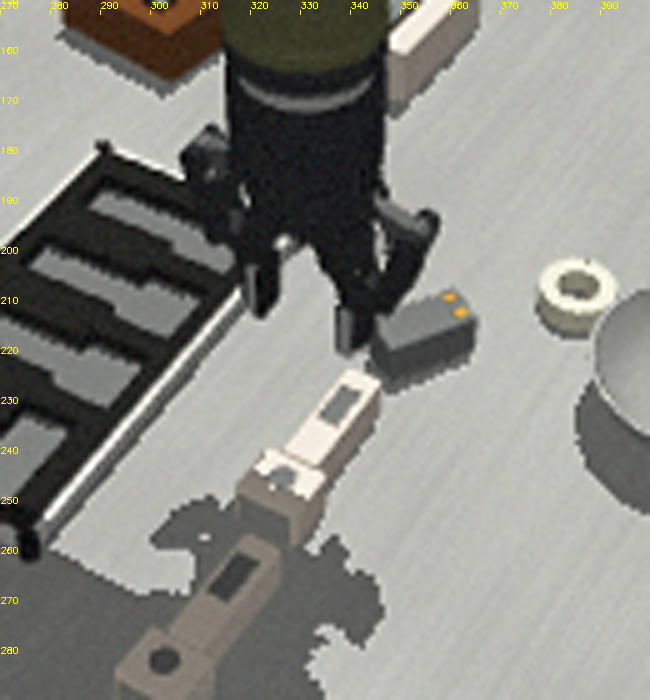

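View pics/d1t.png

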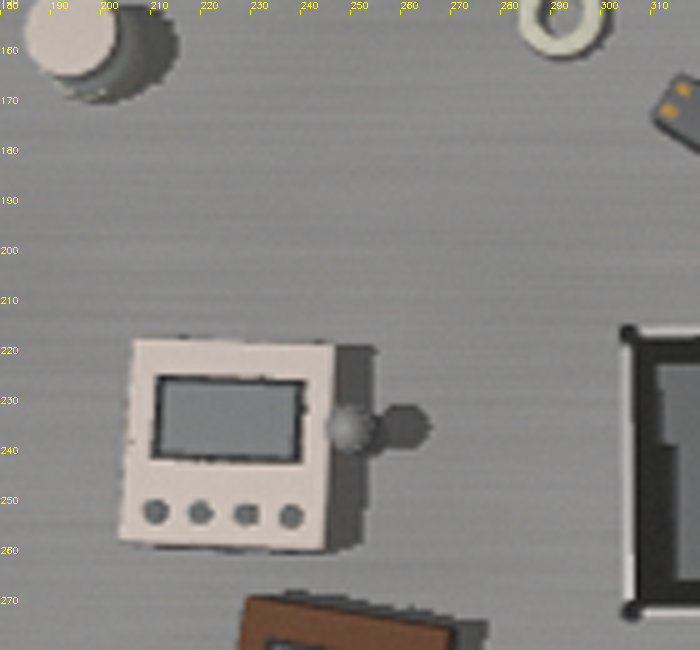

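View pics/d1f.png

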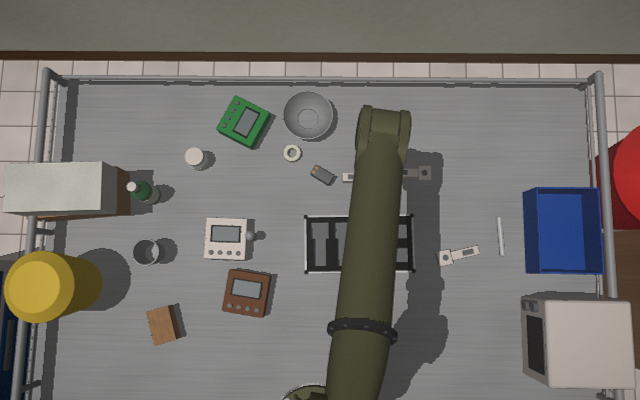

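>>> {"name": "apply_moves", "arguments": {"commands": [-2, 2, 50, 0, 0.45, -2, 2, 95, 0, 0.45, -2, 2, 105, 0, 0.45, -2, 2, 105, 0, 0.45, -2, 2, 105, 0, 1, -2, 2, 105, 0, 1, -2, 2, 105, 0, 1, -2, 2, 105, 0, 1, -2, 2, 105, 0, 1], "grip_force": 50}}

```text
clock: 20.32
eef_pos: [0.6629, -0.1302, 0.0131]
tool_rot: [179.7, 0.0, 90.6]
ft_force: [0.5, 0.4, 7.2]
width: 0.266
```

```bash
python3 -c "
from h import *
to()
t=bot.camera('scene');crop(t,270,170,400,290,5,'d2.png')
"
```

```text
at [ 0.6629 -0.1302  0.0131] yaw 90.6 w 0.266 F [0.5 0.4 7.2] t 20.32
```

View pics/d2.png

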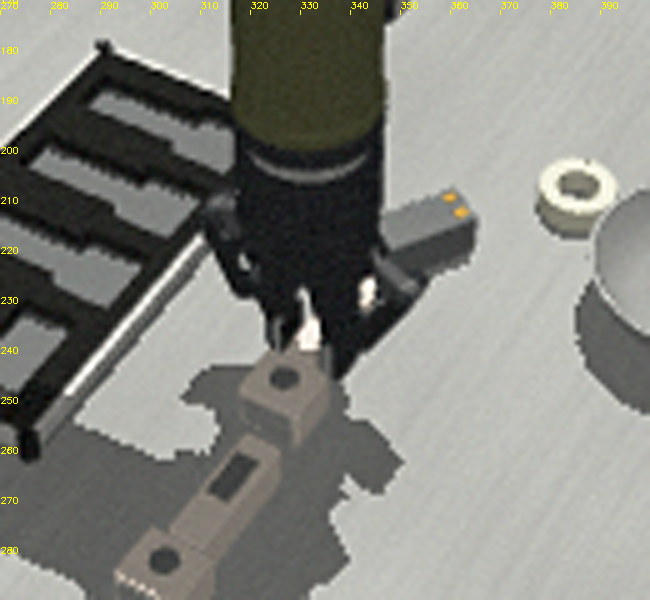

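```bash
cat >> h.py <<'E'
def to(*targets,n=5):
    P=[];Y=[]
    for i in range(n):
        s=bot.get_state(); P.append(s["eef_pos"]); Y.append(s["tool_rot"][2])
        if i<n-1: bot.camera("top")
    p=np.mean(P,0); Y=np.array(Y); yaw=Y[0]+np.mean((Y-Y[0]+180)%360-180)
    M=(R.from_euler("z",yaw,degrees=True)*R.from_euler("x",180,degrees=True)).as_matrix()
    print("at",p.round(4),"sd",np.std(P,0).round(4),"yaw",round(yaw,1),"w",round(s["width"],3),"F",np.round(s["ft_force"],1),"t",round(s["clock"],2))
    for t in targets:
        d=M.T@(np.array(t[:3])-p)*1000
        print([round(float(x),4) for x in t],"->",d.round(1),"turn",round(float(np.radians(-((t[3]-yaw+180)%360-180))),3))
E
python3 -c "
from h import *
to((.6605,-.128,.13,90.6),(.487,-.0095,.13,181.5))
"
```

```text
at [ 0.6629 -0.1302  0.0131] sd [0. 0. 0.] yaw 90.6 w 0.265 F [-0.3  0.8  6.9] t 20.57
[0.6605, -0.128, 0.13, 90.6] -> [   2.2   -2.4 -116.9] turn -0.0
[0.487, -0.0095, 0.13, 181.5] -> [ 122.4 -174.7 -116.9] turn -1.587
```

>>> {"name": "apply_moves", "arguments": {"commands": [0, 0, -50, 0, 1, 0, 0, -100, 0, 1, 30, -40, -110, -0.18, 1, 60, -85, -110, -0.36, 1, 90, -130, -110, -0.54, 1, 122, -174, -110, -0.72, 1, 122, -174, -110, -0.9, 1, 122, -174, -110, -1.08, 1, 122, -174, -110, -1.26, 1, 122, -174, -110, -1.44, 1, 122, -174, -110, -1.587, 1, 122, -174, -110, -1.587, 1, 122, -174, -110, -1.587, 1, 122, -174, -110, -1.587, 1, 122, -174, -110, -1.587, 1]}}

```text
clock: 22.45
eef_pos: [0.4857, -0.0097, 0.1203]
tool_rot: [-180.0, -0.0, -178.5]
ft_force: [0.7, 0.8, -1.2]
width: 0.268
```

```bash
python3 -c "
from h import *
to((.488,-.0093,.05,181.5),(.488,-.0093,.018,181.5))
t=bot.camera('scene');cv2.imwrite('pics/d3f.png',t);crop(t,210,110,350,270,5,'d3.png')
t=bot.camera('top');crop(t,290,150,420,280,5,'d3t.png')
"
```

```text
at [ 0.4857 -0.0097  0.1203] sd [0. 0. 0.] yaw -178.5 w 0.265 F [-0.6  0.5 -1. ] t 22.65
[0.488, -0.0093, 0.05, 181.5] -> [-2.3  0.3 70.3] turn -0.0
[0.488, -0.0093, 0.018, 181.5] -> [ -2.3   0.3 102.3] turn -0.0
```

View pics/d3.png

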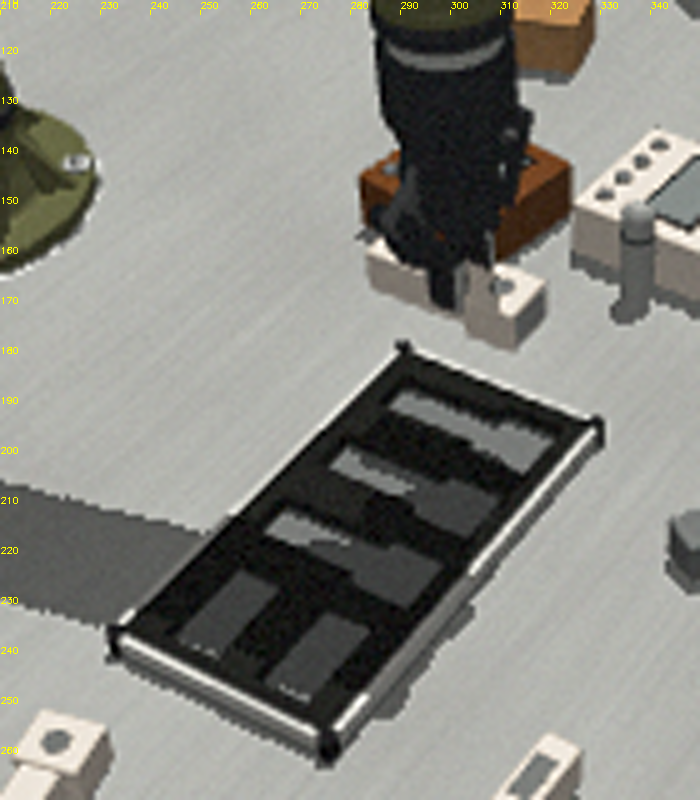

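View pics/d3t.png

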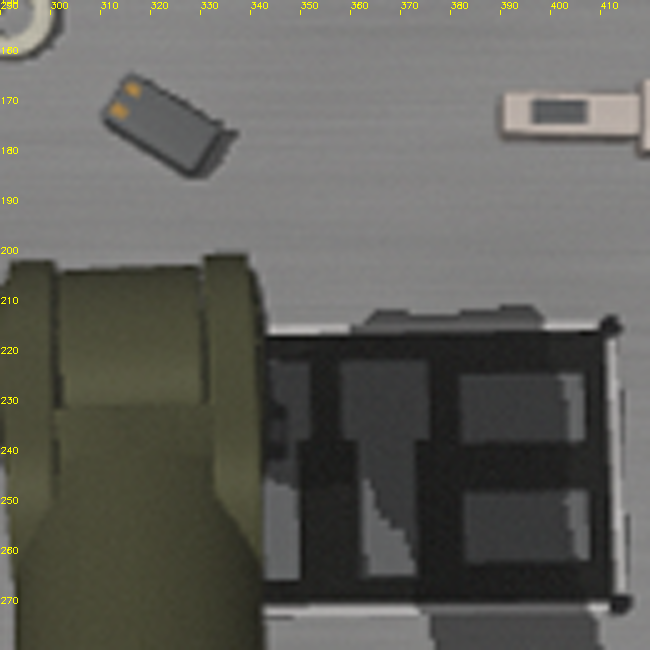

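```bash
python3 -c "
from h import *
for d in (.004,.008,.012):
  c=np.array([.4857-d,-.0097])
  for q in [(.055,.02,.137),(.055,-.02,.137),(.055,-.02,.107),(-.055,-.012,.137)]: print(d,q,w2px('scene',(c[0]+q[0],c[1]+q[1],q[2])).round(1))
print(w2px('scene',(.4857,-.0097,.1203)))
"
```

```text
0.004 (0.055, 0.02, 0.137) [320.4 166.6]
0.004 (0.055, -0.02, 0.137) [312.8 174.1]
0.004 (0.055, -0.02, 0.107) [313.2 182. ]
0.004 (-0.055, -0.012, 0.137) [283.7 160.3]
0.008 (0.055, 0.02, 0.137) [319.3 166.2]
0.008 (0.055, -0.02, 0.137) [311.6 173.7]
0.008 (0.055, -0.02, 0.107) [312.1 181.6]
0.008 (-0.055, -0.012, 0.137) [282.6 159.9]
0.012 (0.055, 0.02, 0.137) [318.1 165.7]
0.012 (0.055, -0.02, 0.137) [310.5 173.2]
0.012 (0.055, -0.02, 0.107) [310.9 181.1]
0.012 (-0.055, -0.012, 0.137) [281.5 159.5]
[302.52725225 169.01737706]
```

>>> {"name": "apply_moves", "arguments": {"commands": [-1, 0, 50, 0, 1, -1, 0, 78, 0, 1, -1, 0, 78, 0, 1, -1, 0, 78, 0, 1, -1, 0, 78, 0, 1, -1, 0, 78, 0, 1]}}

```text
clock: 23.5
eef_pos: [0.4876, -0.0097, 0.0434]
tool_rot: [-180.0, 0.1, -178.5]
ft_force: [0.6, 0.2, -1.5]
width: 0.268
```

```bash
python3 -c "
from h import *
to((.487,-.0094,.016,181.5),n=2)
t=bot.camera('scene');crop(t,210,110,350,270,5,'d4.png')
"
```

```text
at [ 0.4875 -0.0097  0.0433] sd [0.0001 0.     0.0001] yaw -178.5 w 0.268 F [-0.4 -0.1 -1.8] t 23.55
[0.487, -0.0094, 0.016, 181.5] -> [ 0.5  0.3 27.3] turn 0.0
```

View pics/d4.png

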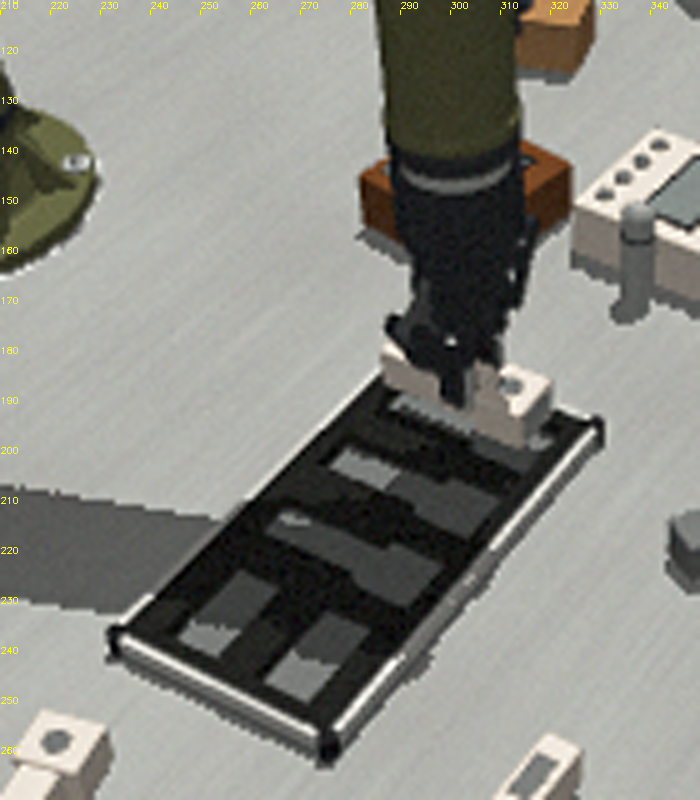

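>>> {"name": "apply_moves", "arguments": {"commands": [0, 0, 10, 0, 1, 0, 0, 18, 0, 1, 0, 0, 22, 0, 1, 0, 0, 25, 0, 1, 0, 0, 25, 0, 1, 0, 0, 25, 0, 1]}}

```text
clock: 24.35
eef_pos: [0.4869, -0.0097, 0.0173]
tool_rot: [-180.0, 0.0, -178.5]
ft_force: [1.1, 0.4, -2.3]
width: 0.267
```

```bash
python3 -c "
from h import *
to(n=1)
t=bot.camera('scene');crop(t,210,110,350,270,5,'d5.png')
"
```

```text
at [ 0.4869 -0.0097  0.0173] sd [0. 0. 0.] yaw -178.5 w 0.267 F [ 1.1  0.4 -2.3] t 24.35
```

View pics/d5.png

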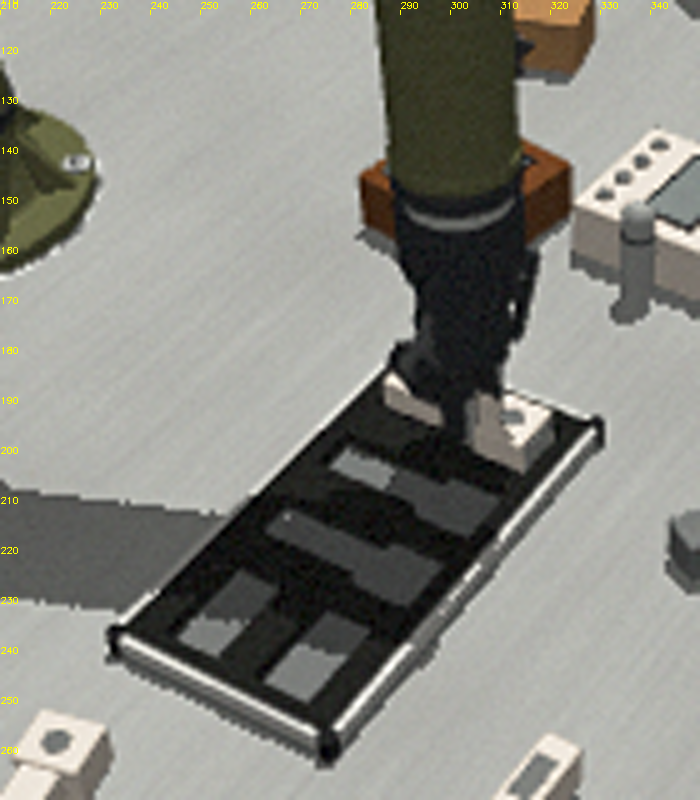

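>>> {"name": "apply_moves", "arguments": {"commands": [0, 0, 0, 0, 0.45, 0, 0, 0, 0, 0.45, 0, 0, 0, 0, 0.45, 0, 0, -30, 0, 0.45, 0, 0, -80, 0, 0.45, 0, 0, -110, 0, 0.45, 0, 0, -110, 0, 0.45, 0, 0, -110, 0, 0.45]}}

```text
clock: 25.4
eef_pos: [0.4861, -0.0097, 0.1266]
tool_rot: [-180.0, -0.1, -178.5]
ft_force: [-0.4, -1.1, -1.1]
width: 0.552
```

```bash
python3 -c "
from h import *
to((.673,-.2595,.12,90.2),n=2)
t=bot.camera('scene');crop(t,210,110,350,270,5,'d6.png')
"
```

```text
at [ 0.4859 -0.0097  0.1264] sd [0.0002 0.     0.0002] yaw -178.5 w 0.551 F [-0.4 -0.1 -0.8] t 25.45
[0.673, -0.2595, 0.12, 90.2] -> [-180.4 -254.6    6.4] turn 1.594
```

View pics/d6.png

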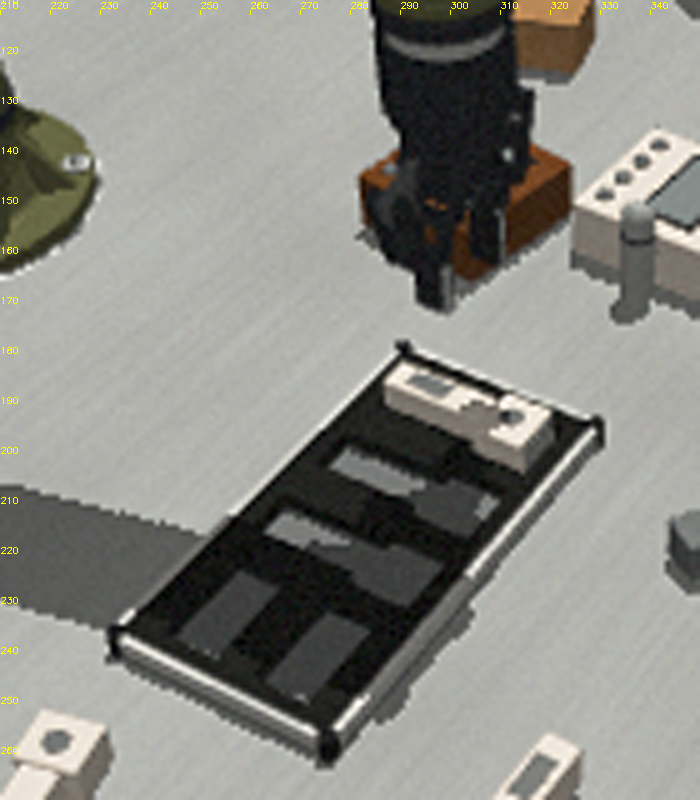

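>>> {"name": "apply_moves", "arguments": {"commands": [-30, -45, 0, 0.18, 0.45, -65, -90, 0, 0.36, 0.45, -95, -135, 6, 0.54, 0.45, -130, -180, 6, 0.72, 0.45, -160, -225, 6, 0.9, 0.45, -180, -255, 6, 1.08, 0.45, -180, -255, 6, 1.26, 0.45, -180, -255, 6, 1.44, 0.45, -180, -255, 6, 1.594, 0.45, -180, -255, 40, 1.594, 0.45, -180, -255, 70, 1.594, 0.45, -180, -255, 70, 1.594, 0.45, -180, -255, 70, 1.594, 0.45, -180, -255, 70, 1.594, 0.45]}}

```text
clock: 27.25
eef_pos: [0.6744, -0.2603, 0.0591]
tool_rot: [179.9, 0.1, 90.2]
ft_force: [-0.2, -1.1, 0.8]
width: 0.554
```

```bash
python3 -c "
from h import *
to((.673,-.2595,.010,90.2),n=2)
t=bot.camera('scene');crop(t,270,190,370,310,6,'e1.png')
t=bot.camera('top');crop(t,300,140,440,280,5,'e1t.png')
"
```

```text
at [ 0.6743 -0.2603  0.059 ] sd [0.0001 0.     0.    ] yaw 90.2 w 0.545 F [-0.8 -0.2  0.1] t 27.3
[0.673, -0.2595, 0.01, 90.2] -> [ 0.8 -1.3 49. ] turn -0.001
```

View pics/e1.png

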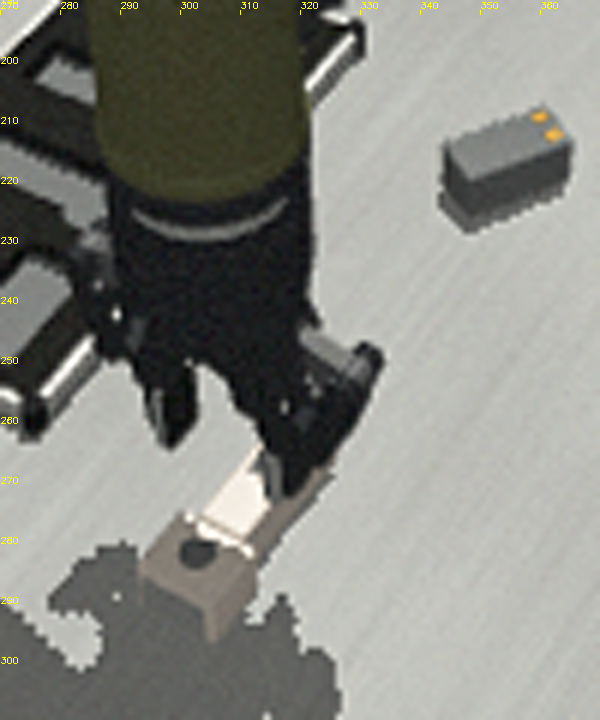

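View pics/e1t.png

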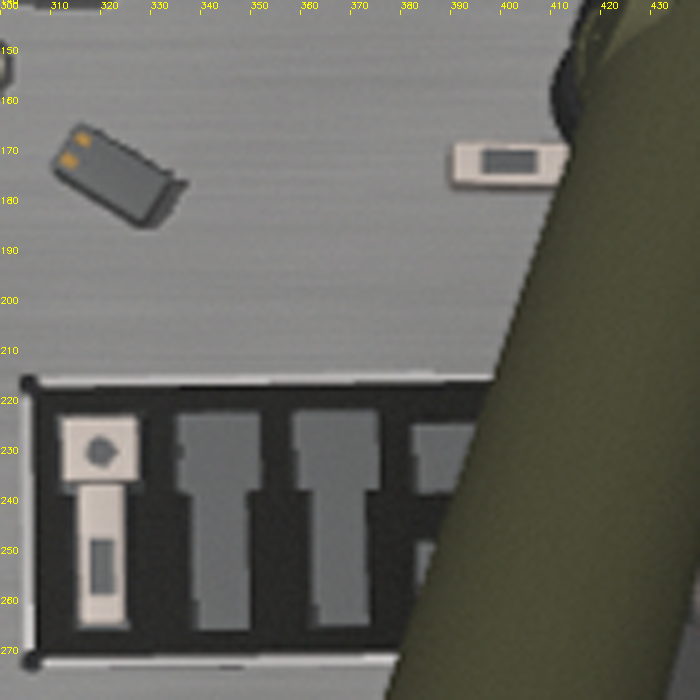

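>>> {"name": "apply_moves", "arguments": {"commands": [1, -1, 35, 0, 0.45, 1, -1, 48, 0, 0.45, 1, -1, 48, 0, 0.45, 1, -1, 48, 0, 1, 1, -1, 48, 0, 1, 1, -1, 48, 0, 1, 1, -1, 48, 0, 1, 1, -1, 48, 0, 1, 1, -1, 0, 0, 1, 1, -1, -50, 0, 1, 1, -1, -50, 0, 1, 1, -1, -50, 0, 1, 1, -1, -50, 0, 1]}}

```text
clock: 29.02
eef_pos: [0.6708, -0.2582, 0.1047]
tool_rot: [-179.8, -0.1, 90.2]
ft_force: [-1.0, 0.9, -2.4]
width: 0.267
```

```bash
python3 -c "
from h import *
to((.488,-.0733,.12,181.5),n=2)
t=bot.camera('scene');crop(t,270,160,370,310,5,'e2.png')
"
```

```text
at [ 0.6709 -0.2583  0.1048] sd [0.0001 0.     0.0001] yaw 90.2 w 0.268 F [-0.4 -0.2 -1.3] t 29.07
[0.488, -0.0733, 0.12, 181.5] -> [ 185.5 -182.3  -15.2] turn -1.594
```

View pics/e2.png

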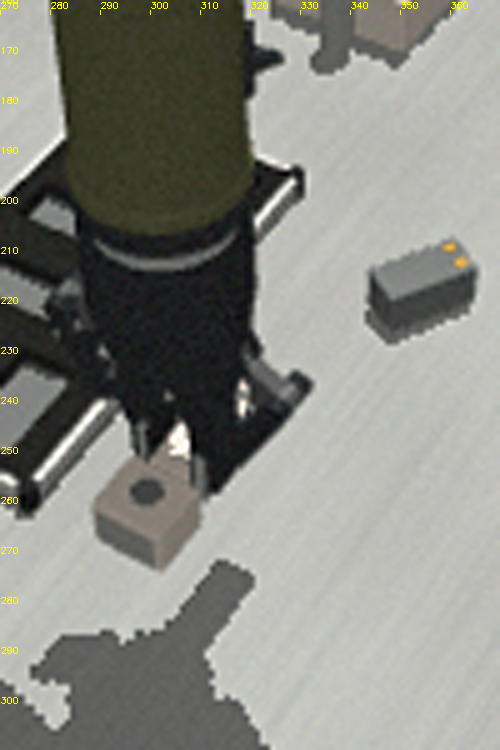

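>>> {"name": "apply_moves", "arguments": {"commands": [45, -45, -15, -0.18, 1, 90, -90, -15, -0.36, 1, 135, -135, -15, -0.54, 1, 185, -182, -15, -0.72, 1, 185, -182, -15, -0.9, 1, 185, -182, -15, -1.08, 1, 185, -182, -15, -1.26, 1, 185, -182, -15, -1.44, 1, 185, -182, -15, -1.594, 1, 185, -182, 30, -1.594, 1, 185, -182, 55, -1.594, 1, 185, -182, 55, -1.594, 1, 185, -182, 55, -1.594, 1, 185, -182, 55, -1.594, 1]}}

```text
clock: 30.88
eef_pos: [0.4909, -0.0745, 0.0537]
tool_rot: [-180.0, 0.1, -178.5]
ft_force: [0.9, 0.5, -1.6]
width: 0.268
```

```bash
python3 -c "
from h import *
to((.488,-.0733,.018,181.5),n=2)
p=bot.get_state()['eef_pos']
t=bot.camera('scene');crop(t,220,120,350,270,5,'e3.png')
for d in (.003,.007,.011):
  c=p[:2]-[d,0]
  print(d,[w2px('scene',(c[0]+q[0],c[1]+q[1],p[2]-.0115+q[2])).round(1) for q in [(.055,.02,.03),(.055,-.02,.03),(-.055,-.012,.03)]])
"
```

```text
at [ 0.4909 -0.0745  0.0536] sd [0.0001 0.     0.    ] yaw -178.5 w 0.266 F [-0.2  0.1 -0.6] t 30.93
[0.488, -0.0733, 0.018, 181.5] -> [ 2.8  1.3 35.6] turn 0.0
0.003 [array([310.7, 196.5]), array([302.9, 204.6]), array([274.3, 189.6])]
0.007 [array([309.6, 196. ]), array([301.7, 204.1]), array([273.2, 189.1])]
0.011 [array([308.5, 195.5]), array([300.6, 203.6]), array([272.2, 188.7])]
```

View pics/e3.png

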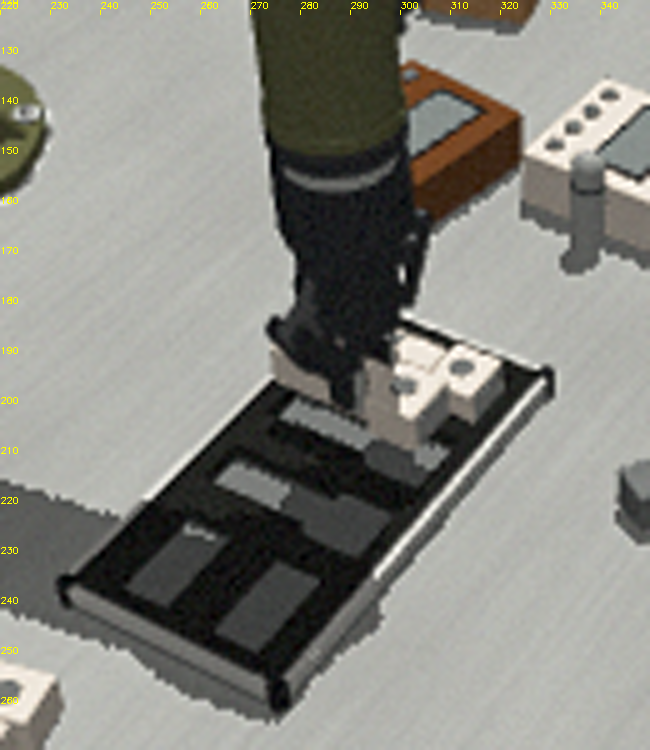

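>>> {"name": "apply_moves", "arguments": {"commands": [3, 1, 12, 0, 1, 3, 1, 22, 0, 1, 3, 1, 29, 0, 1, 3, 1, 35, 0, 1, 3, 1, 35, 0, 1, 3, 1, 35, 0, 1]}}

```text
clock: 31.72
eef_pos: [0.4869, -0.0735, 0.0174]
tool_rot: [-180.0, 0.0, -178.5]
ft_force: [-0.2, -0.3, -1.1]
width: 0.27
```

```bash
python3 -c "
from h import *
to(n=1)
t=bot.camera('scene');crop(t,220,120,350,270,5,'e4.png')
"
```

```text
at [ 0.4869 -0.0735  0.0174] sd [0. 0. 0.] yaw -178.5 w 0.27 F [-0.2 -0.3 -1.1] t 31.73
```

View pics/e4.png

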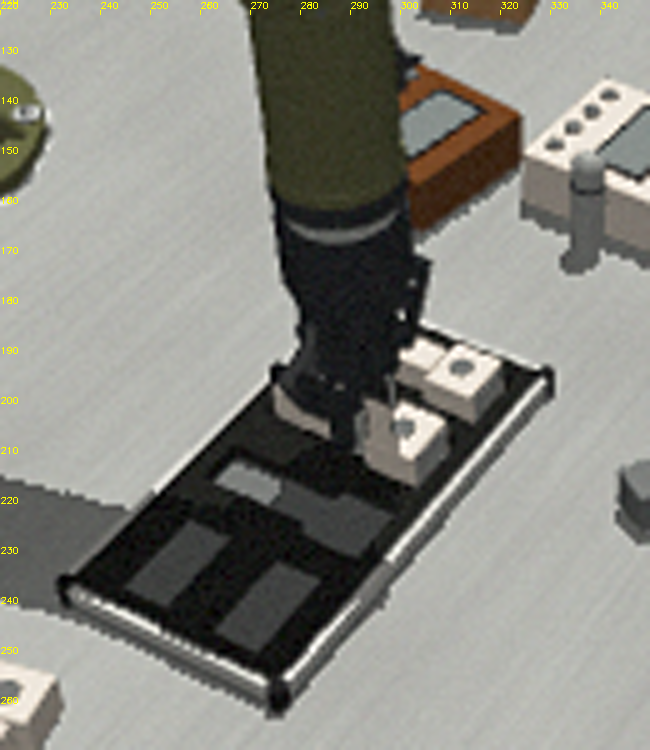

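>>> {"name": "apply_moves", "arguments": {"commands": [0, 0, 0, 0, 0.45, 0, 0, 0, 0, 0.45, 0, 0, 0, 0, 0.45, 0, 0, -30, 0, 0.45, 0, 0, -80, 0, 0.45, 0, 0, -100, 0, 0.45, 0, 0, -100, 0, 0.45, 0, 0, -100, 0, 0.45]}}

```text
clock: 32.78
eef_pos: [0.4859, -0.0734, 0.1162]
tool_rot: [180.0, -0.1, -178.5]
ft_force: [-0.3, 0.1, -0.1]
width: 0.553
```

```bash
python3 -c "
from h import *
to((.454,-.3692,.06,104.4),n=2)
t=bot.camera('top');crop(t,380,220,510,290,6,'e5t.png')
t=bot.camera('scene');crop(t,180,160,350,310,4,'e5.png')
"
```

```text
at [ 0.4858 -0.0734  0.116 ] sd [0.0001 0.     0.0002] yaw -178.5 w 0.549 F [ 0.3 -0.4 -0.1] t 32.83
[0.454, -0.3692, 0.06, 104.4] -> [  39.6 -294.9   56. ] turn 1.346
```

View pics/e5.png

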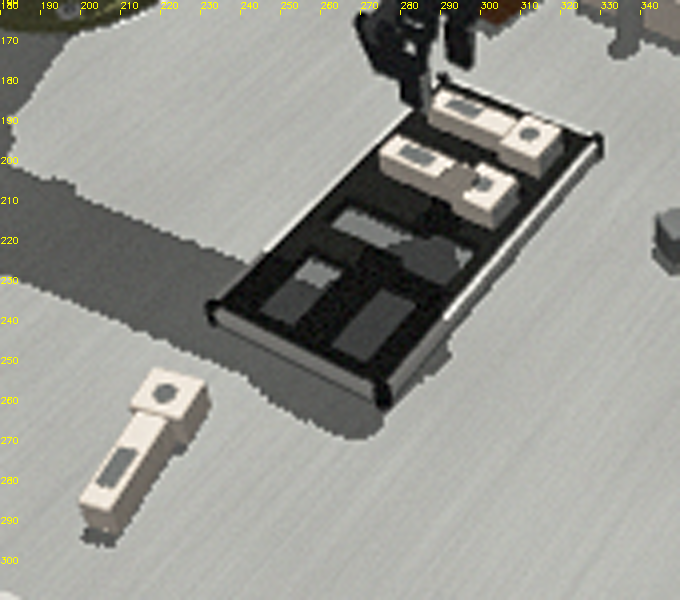

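View pics/e5t.png

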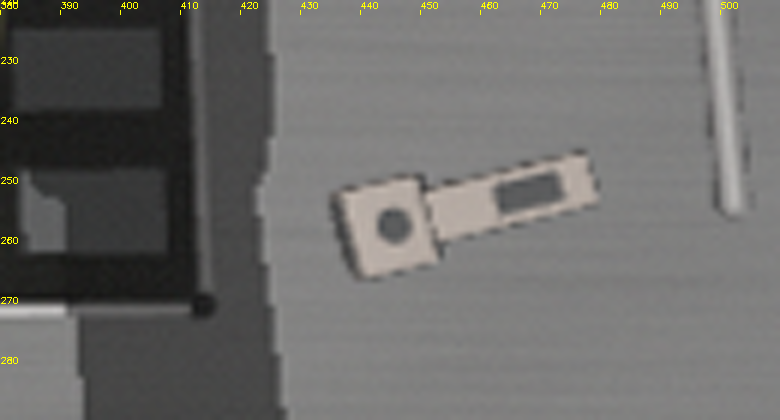

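>>> {"name": "apply_moves", "arguments": {"commands": [5, -45, 0, 0.18, 0.45, 12, -95, 0, 0.36, 0.45, 20, -145, 0, 0.54, 0.45, 26, -195, 0, 0.72, 0.45, 33, -245, 10, 0.9, 0.45, 40, -295, 20, 1.08, 0.45, 40, -295, 40, 1.26, 0.45, 40, -295, 56, 1.346, 0.45, 40, -295, 56, 1.346, 0.45, 40, -295, 56, 1.346, 0.45, 40, -295, 56, 1.346, 0.45]}}

```text
clock: 34.3
eef_pos: [0.455, -0.3696, 0.0621]
tool_rot: [180.0, 0.1, 104.4]
ft_force: [-0.5, 0.5, -0.3]
width: 0.549
```

```bash
python3 -c "
from h import *
to((.454,-.3692,.010,104.4),n=2)
t=bot.camera('scene');crop(t,160,190,310,310,5,'f1.png')
"
```

```text
at [ 0.455  -0.3697  0.0621] sd [0. 0. 0.] yaw 104.4 w 0.549 F [-0.2 -0.1 -0.2] t 34.35
[0.454, -0.3692, 0.01, 104.4] -> [ 0.7 -0.8 52.1] turn 0.001
```

View pics/f1.png

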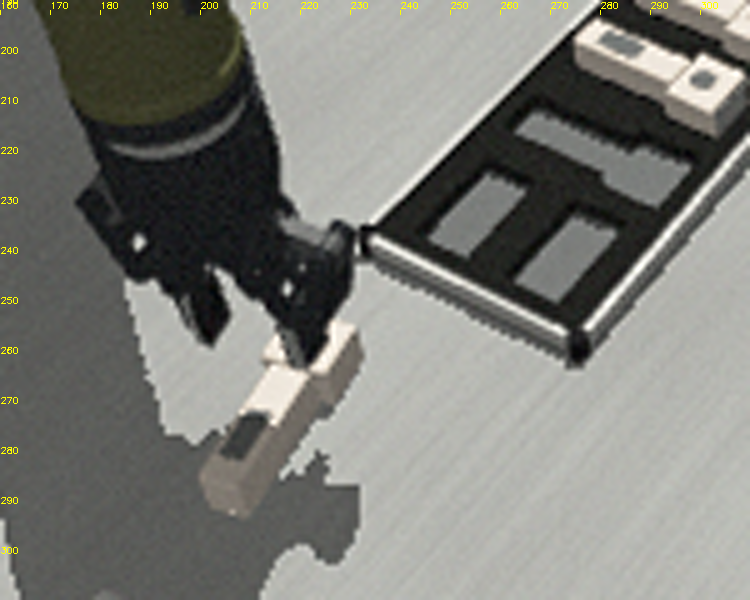

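>>> {"name": "apply_moves", "arguments": {"commands": [1, -1, 35, 0, 0.45, 1, -1, 51, 0, 0.45, 1, -1, 51, 0, 0.45, 1, -1, 51, 0, 1, 1, -1, 51, 0, 1, 1, -1, 51, 0, 1, 1, -1, 51, 0, 1, 1, -1, 51, 0, 1, 1, -1, 0, 0, 1, 1, -1, -50, 0, 1, 1, -1, -50, 0, 1, 1, -1, -50, 0, 1, 1, -1, -50, 0, 1]}}

```text
clock: 36.02
eef_pos: [0.4521, -0.3677, 0.1093]
tool_rot: [-179.9, -0.2, 104.4]
ft_force: [-0.5, 0.5, -1.9]
width: 0.269
```

```bash
python3 -c "
from h import *
to((.490,-.137,.11,181.5),n=2)
t=bot.camera('scene');crop(t,160,170,310,310,5,'f2.png')
"
```

```text
at [ 0.4521 -0.3678  0.1093] sd [0.0001 0.     0.0001] yaw 104.4 w 0.261 F [ 0.2 -0.2 -0.9] t 36.08
[0.49, -0.137, 0.11, 181.5] -> [214.1  94.   -0.7] turn -1.346
```

View pics/f2.png

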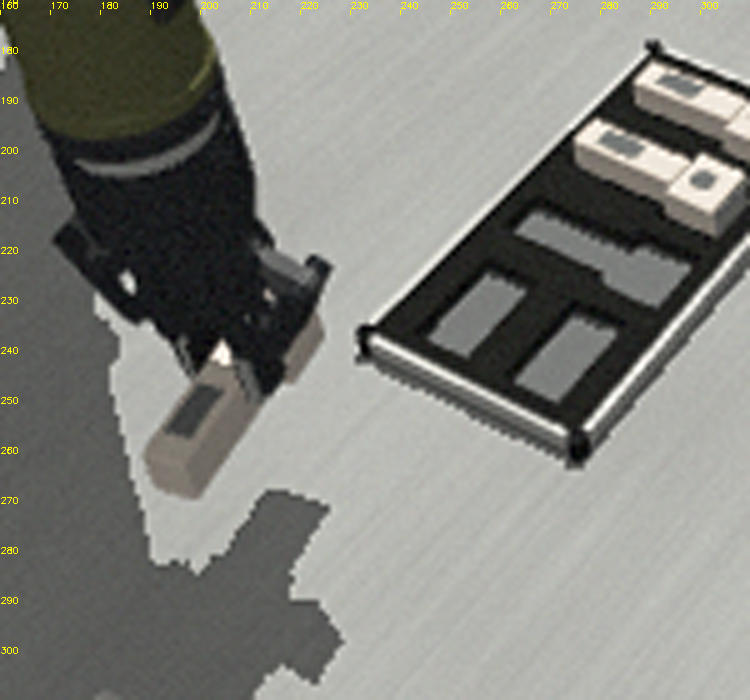

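Held level; carry to cut-out 2.

>>> {"name": "apply_moves", "arguments": {"commands": [40, 18, 0, -0.18, 1, 90, 40, 0, -0.36, 1, 140, 62, 0, -0.54, 1, 190, 84, 0, -0.72, 1, 214, 94, 0, -0.9, 1, 214, 94, 0, -1.08, 1, 214, 94, 0, -1.26, 1, 214, 94, 0, -1.346, 1, 214, 94, 30, -1.346, 1, 214, 94, 55, -1.346, 1, 214, 94, 55, -1.346, 1, 214, 94, 55, -1.346, 1, 214, 94, 55, -1.346, 1]}}

```text
clock: 37.75
eef_pos: [0.4921, -0.1383, 0.0574]
tool_rot: [-180.0, 0.1, -178.5]
ft_force: [-0.2, -0.4, -0.7]
width: 0.27
```

```bash
python3 -c "
from h import *
to((.490,-.137,.018,181.5),n=2)
p=bot.get_state()['eef_pos']
t=bot.camera('scene');crop(t,220,140,350,270,5,'f3.png')
for d in (.003,.007,.011):
  c=p[:2]-[d,0]
  print(d,[w2px('scene',(c[0]+q[0],c[1]+q[1],p[2]-.0115+q[2])).round(1) for q in [(.055,.02,.03),(.055,-.02,.03),(-.055,-.012,.03)]])
"
```

```text
at [ 0.4921 -0.1383  0.0574] sd [0. 0. 0.] yaw -178.5 w 0.27 F [ 0.7 -0.2 -2. ] t 37.8
[0.49, -0.137, 0.018, 181.5] -> [ 2.   1.3 39.4] turn 0.0
0.003 [array([298.3, 208.9]), array([289.9, 217.6]), array([260.8, 201.5])]
0.007 [array([297.2, 208.3]), array([288.7, 217.1]), array([259.7, 201. ])]
0.011 [array([296. , 207.8]), array([287.6, 216.5]), array([258.6, 200.5])]
```

View pics/f3.png

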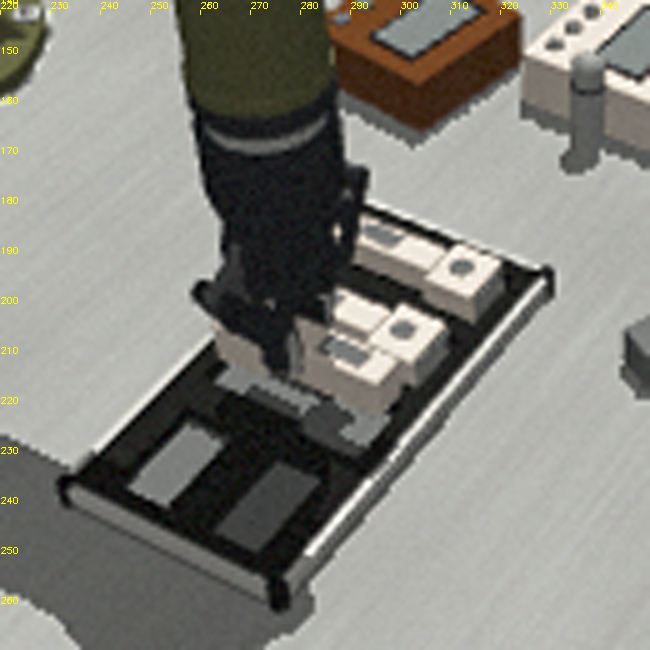

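>>> {"name": "apply_moves", "arguments": {"commands": [2, 1, -40, 0, 1, 2, 1, -60, 0.18, 1, 2, 1, -60, 0.36, 1, 2, 1, -60, 0.54, 1, 2, 1, -60, 0.72, 1, 2, 1, -60, 0.9, 1, 2, 1, -60, 1.08, 1, 2, 1, -60, 1.26, 1, 2, 1, -60, 1.44, 1, 2, 1, -60, 1.62, 1, 2, 1, -60, 1.8, 1, 2, 1, -60, 1.98, 1, 2, 1, -60, 2.16, 1, 2, 1, -60, 2.34, 1, 2, 1, -60, 2.52, 1, 2, 1, -60, 2.7, 1, 2, 1, -60, 2.88, 1, 2, 1, -60, 3.06, 1, 2, 1, -60, 3.1416, 1, 2, 1, -60, 3.1416, 1]}}

```text
clock: 40.35
eef_pos: [0.4894, -0.1371, 0.1168]
tool_rot: [180.0, -0.1, 1.6]
ft_force: [0.2, -0.2, -0.3]
width: 0.273
```

```bash
python3 -c "
from h import *
to((.490,-.137,.055,1.5),n=3);print(bot.get_state()['joints'].round(1))
"
```

```text
at [ 0.4893 -0.1371  0.1167] sd [0.     0.     0.0001] yaw 1.6 w 0.269 F [-0.6 -0.1 -1. ] t 40.45
[0.49, -0.137, 0.055, 1.5] -> [ 0.7 -0.1 61.7] turn 0.001
[  4.8   6.3   8.3 111.4  -1.   62.3 -74.8]
```

>>> {"name": "apply_moves", "arguments": {"commands": [0, 0, 40, 0, 1, 0, 0, 62, 0, 1, 0, 0, 62, 0, 1, 0, 0, 62, 0, 1, 0, 0, 62, 0, 1]}}

```text
clock: 41.08
eef_pos: [0.4902, -0.1374, 0.0557]
tool_rot: [180.0, -0.1, 1.5]
ft_force: [0.7, -0.3, -0.7]
width: 0.263
```

```bash
python3 -c "
from h import *
to((.490,-.137,.018,1.5),n=2)
p=bot.get_state()['eef_pos']
t=bot.camera('scene');crop(t,220,140,350,270,5,'f4.png')
for d in (.003,.007,.011):
  c=p[:2]-[d,0]
  print(d,[w2px('scene',(c[0]+q[0],c[1]+q[1],p[2]-.0115+q[2])).round(1) for q in [(.055,.02,.03),(.055,-.02,.03),(-.055,-.012,.03)]])
"
```

```text
at [ 0.4902 -0.1373  0.0556] sd [0.0001 0.     0.0001] yaw 1.5 w 0.267 F [ 0.1 -0.  -1.8] t 41.12
[0.49, -0.137, 0.018, 1.5] -> [-0.2 -0.4 37.6] turn 0.0
0.003 [array([298. , 208.9]), array([289.6, 217.6]), array([260.6, 201.5])]
0.007 [array([296.9, 208.4]), array([288.4, 217.1]), array([259.5, 201. ])]
0.011 [array([295.7, 207.8]), array([287.3, 216.5]), array([258.4, 200.5])]
```

View pics/f4.png

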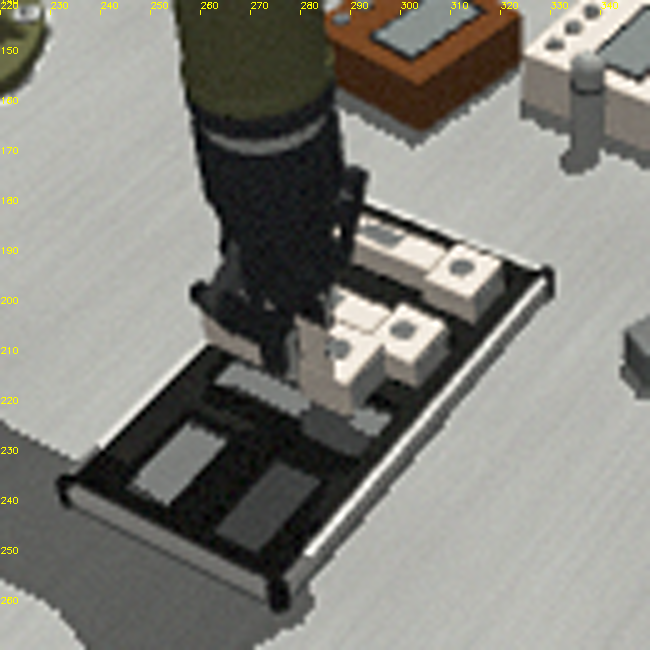

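>>> {"name": "apply_moves", "arguments": {"commands": [1, 0, 14, 0, 1, 1, 0, 25, 0, 1, 1, 0, 32, 0, 1, 1, 0, 37, 0, 1, 1, 0, 37, 0, 1, 1, 0, 37, 0, 1]}}

```text
clock: 41.92
eef_pos: [0.4903, -0.1372, 0.0175]
tool_rot: [180.0, -0.0, 1.5]
ft_force: [0.2, 0.1, -2.0]
width: 0.266
```

```bash
python3 -c "
from h import *
to(n=1)
t=bot.camera('scene');crop(t,220,140,350,270,5,'f5.png')
"
```

```text
at [ 0.4903 -0.1372  0.0175] sd [0. 0. 0.] yaw 1.5 w 0.266 F [ 0.2  0.1 -2. ] t 41.92
```

View pics/f5.png

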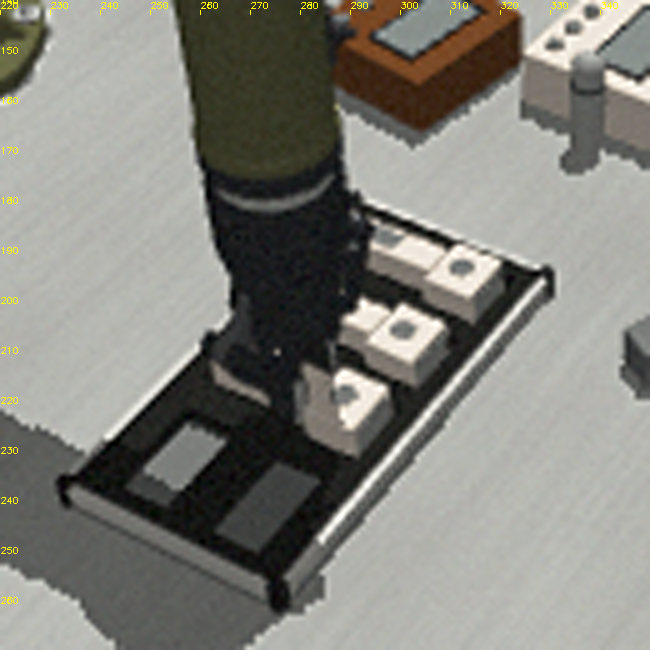

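>>> {"name": "apply_moves", "arguments": {"commands": [0, 0, 0, 0, 0.45, 0, 0, 0, 0, 0.45, 0, 0, 0, 0, 0.45, 0, 0, -30, 0, 0.45, 0, 0, -80, 0, 0.45, 0, 0, -100, 0, 0.45, 0, 0, -100, 0, 0.45, 0, 0, -100, 0, 0.45]}}

```text
clock: 42.98
eef_pos: [0.4893, -0.1369, 0.1161]
tool_rot: [-180.0, 0.1, 1.5]
ft_force: [-0.1, -0.3, 0.4]
width: 0.551
```

```bash
python3 -c "
from h import *
t=bot.camera('top');crop(t,190,140,350,280,5,'g1t.png')
t=bot.camera('scene');crop(t,220,130,390,280,4,'g1.png')
to((.666,-.0142,.06,61),n=1)
"
```

```text
at [ 0.4891 -0.1368  0.1157] sd [0. 0. 0.] yaw 1.5 w 0.549 F [ 0.5 -0.1 -0.4] t 43.08
[0.666, -0.0142, 0.06, 61.0] -> [ 180.1 -117.9   55.7] turn -1.038
```

View pics/g1t.png

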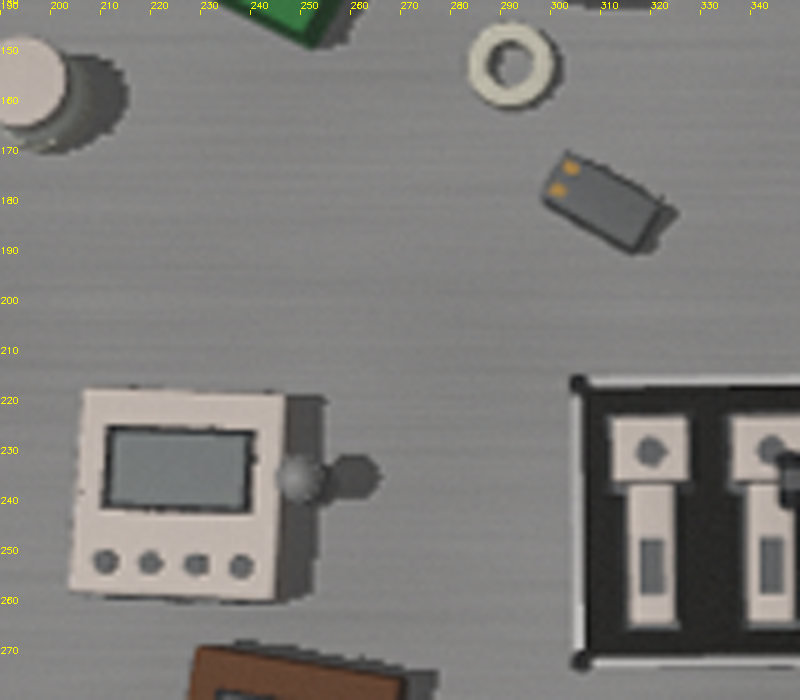

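View pics/g1.png

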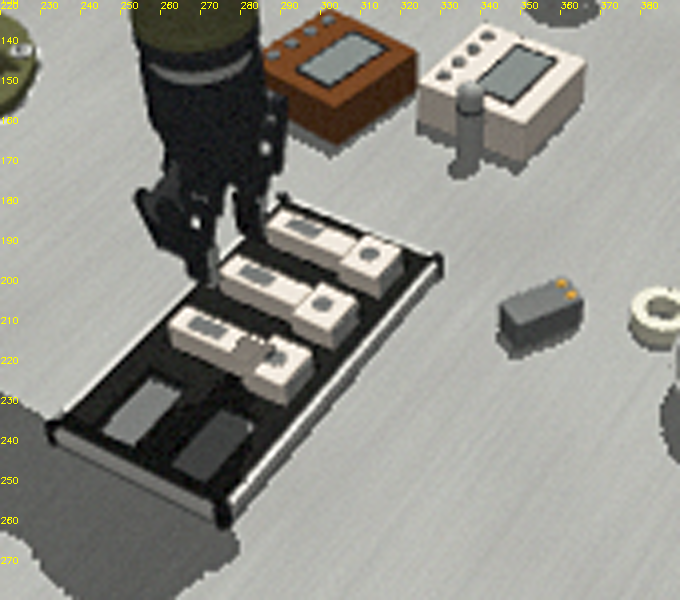

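```bash
python3 -c "
from h import *
t=bot.camera('top');crop(t,285,155,345,205,12,'g2t.png')
"
```

```text
(no output)
```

View pics/g2t.png

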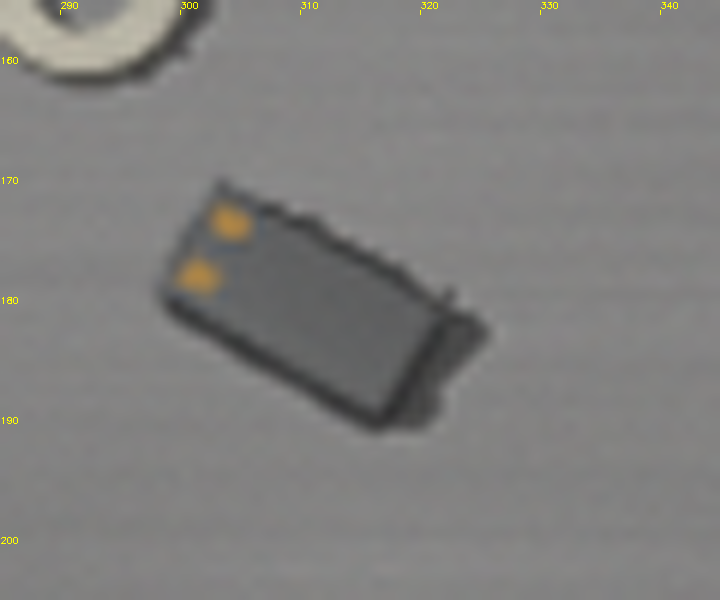

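```bash
python3 -c "
from h import *
p=np.array([px2w('top',u,v,.03)[:2] for u,v in [(303.3,170.2),(322.3,180.7),(316.7,190.4),(298.3,180)]])
c=p.mean(0);print(p,c)
for d in (p[0]-p[1],p[3]-p[2]): print(np.degrees(np.arctan2(d[1],d[0])),np.linalg.norm(d))
for d in (p[0]-p[3],p[1]-p[2]): print(np.degrees(np.arctan2(d[1],d[0]))+90,np.linalg.norm(d))
to((*c,.06,60.5),n=1)
"
```

```text
[[ 0.67722043  0.03844419]
 [ 0.64886857 -0.01358474]
 [ 0.62209348  0.00115826]
 [ 0.65001732  0.05148229]] [0.64954995 0.019375  ]
61.41294116187649 0.0592523229120117
60.97493966510987 0.05755214159137281
64.3922058470875 0.030166221434960627
61.16177969268752 0.03056569972541711
at [ 0.4892 -0.1369  0.1159] sd [0. 0. 0.] yaw 1.5 w 0.552 F [-0.6 -0.3 -0.4] t 43.12
[0.6495, 0.0194, 0.06, 60.5] -> [ 164.4 -152.    55.9] turn -1.03
```

>>> {"name": "apply_moves", "arguments": {"commands": [40, -38, 0, -0.18, 0.45, 80, -76, 0, -0.36, 0.45, 125, -114, 0, -0.54, 0.45, 164, -152, 0, -0.72, 0.45, 164, -152, 20, -0.9, 0.45, 164, -152, 50, -1.047, 0.45, 164, -152, 56, -1.047, 0.45, 164, -152, 56, -1.047, 0.45, 164, -152, 56, -1.047, 0.45]}}

```text
clock: 44.25
eef_pos: [0.651, 0.019, 0.0626]
tool_rot: [179.9, -0.1, 61.4]
ft_force: [-0.3, -0.5, 0.4]
width: 0.547
```

```bash
python3 -c "
from h import *
to((.6495,.0194,.010,61.5),n=2)
t=bot.camera('scene');crop(t,280,130,400,260,5,'g3.png')
"
```

```text
at [0.651  0.0191 0.0627] sd [0.     0.     0.0001] yaw 61.4 w 0.549 F [-0.6  0.2  0.1] t 44.3
[0.6495, 0.0194, 0.01, 61.5] -> [-0.4 -1.5 52.7] turn -0.002
```

View pics/g3.png

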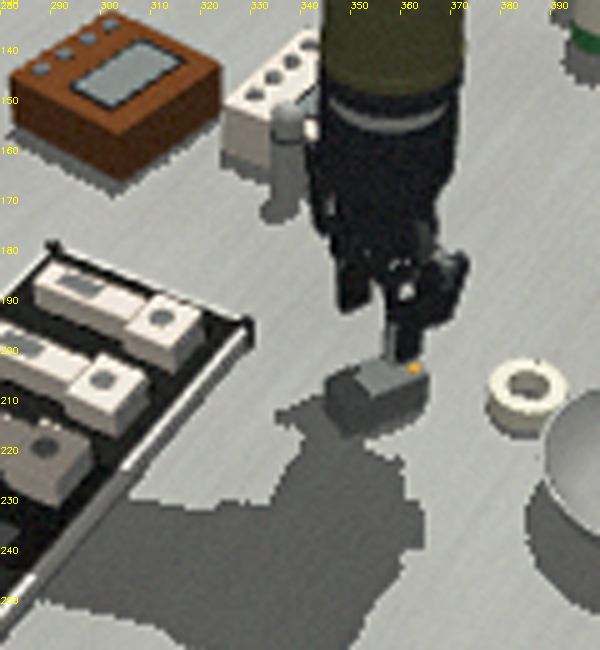

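>>> {"name": "apply_moves", "arguments": {"commands": [0, -1, 35, 0, 0.45, 0, -1, 52, 0, 0.45, 0, -1, 52, 0, 0.45, 0, -1, 52, 0, 1, 0, -1, 52, 0, 1, 0, -1, 52, 0, 1, 0, -1, 52, 0, 1, 0, -1, 52, 0, 1, 0, -1, 0, 0, 1, 0, -1, -50, 0, 1, 0, -1, -50, 0, 1, 0, -1, -50, 0, 1, 0, -1, -50, 0, 1]}}

```text
clock: 45.98
eef_pos: [0.6477, 0.0196, 0.1089]
tool_rot: [-179.8, 0.1, 61.5]
ft_force: [-0.0, -0.6, -0.6]
width: 0.337
```

```bash
python3 -c "
from h import *
to((.454,-.212,.11,91.5),(.516,-.211,.11,91.5),n=2)
t=bot.camera('scene');crop(t,280,130,400,260,5,'g4.png')
"
```

```text
at [0.6477 0.0195 0.109 ] sd [0.0001 0.     0.0001] yaw 61.5 w 0.34 F [ 0.5  0.2 -1.6] t 46.02
[0.454, -0.212, 0.11, 91.5] -> [-295.9  -59.8   -1. ] turn -0.524
[0.516, -0.211, 0.11, 91.5] -> [-265.5   -5.7   -1. ] turn -0.524
```

View pics/g4.png

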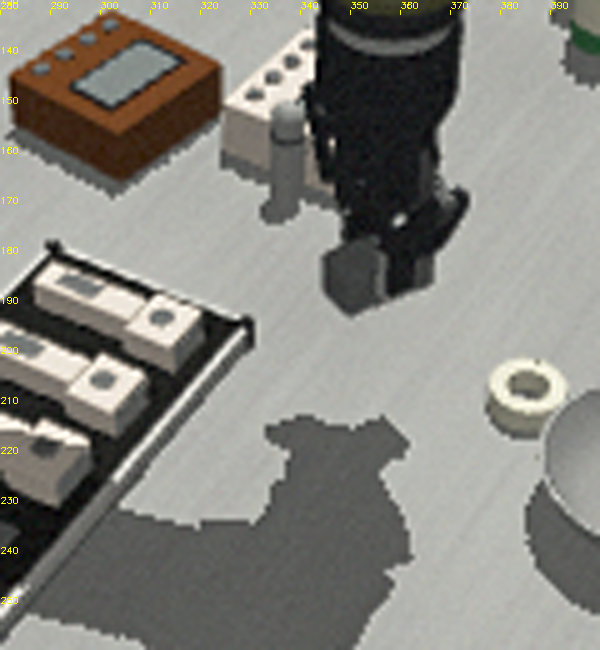

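>>> {"name": "apply_moves", "arguments": {"commands": [-50, -1, -1, -0.15, 1, -105, -2, -1, -0.3, 1, -160, -3, -1, -0.45, 1, -215, -5, -1, -0.524, 1, -265, -6, -1, -0.524, 1, -265, -6, 0, -0.524, 1, -265, -6, 30, -0.524, 1, -265, -6, 55, -0.524, 1, -265, -6, 55, -0.524, 1, -265, -6, 55, -0.524, 1, -265, -6, 55, -0.524, 1]}}

```text
clock: 47.45
eef_pos: [0.5186, -0.2105, 0.0576]
tool_rot: [179.9, 0.0, 91.5]
ft_force: [0.4, -0.4, -0.9]
width: 0.335
```

```bash
python3 -c "
from h import *
to((.5163,-.211,.018,91.5),n=2)
p=bot.get_state()['eef_pos']
t=bot.camera('scene');crop(t,210,150,340,280,5,'g5.png')
for d in (-.004,0,.004):
  c=p[:2]-[0,d]
  print(d,[w2px('scene',(c[0]+q[0],c[1]+q[1],p[2]-.0115+q[2])).round(1) for q in [(.015,-.03,.03),(-.015,-.03,.03),(.015,.03,.03),(.015,-.03,0)]])
"
```

```text
at [ 0.5185 -0.2105  0.0575] sd [0.0001 0.     0.    ] yaw 91.5 w 0.34 F [ 1.1 -0.1 -1.4] t 47.5
[0.5163, -0.211, 0.018, 91.5] -> [-0.4 -2.2 39.5] turn 0.001
-0.004 [array([269.1, 234.4]), array([260.2, 230. ]), array([282.8, 220.3]), array([270.4, 241.7])]
0 [array([268.1, 235.4]), array([259.3, 230.9]), array([281.9, 221.2]), array([269.5, 242.7])]
0.004 [array([267.1, 236.4]), array([258.3, 231.9]), array([281. , 222.1]), array([268.6, 243.7])]
```

View pics/g5.png

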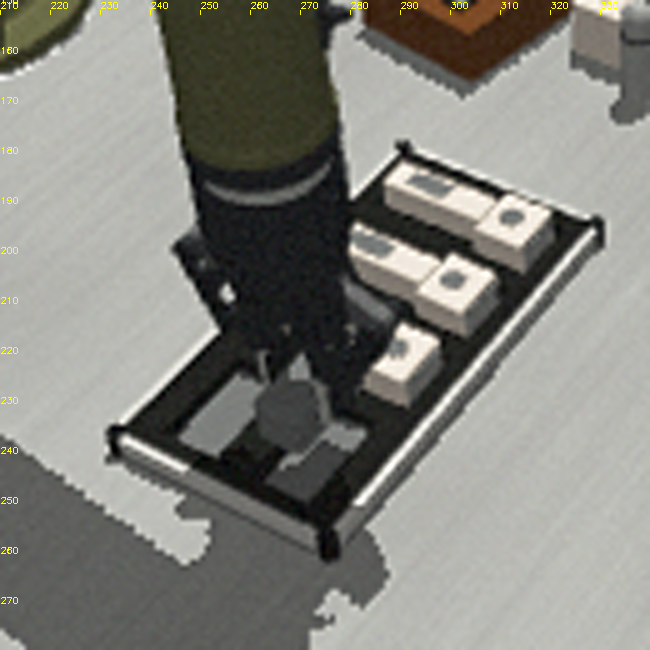

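```bash
python3 -c "
from h import *
t=bot.camera('scene');t=cv2.convertScaleAbs(t,alpha=1.8,beta=20);crop(t,240,205,300,255,13,'g6.png')
"
```

```text
(no output)
```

View pics/g6.png

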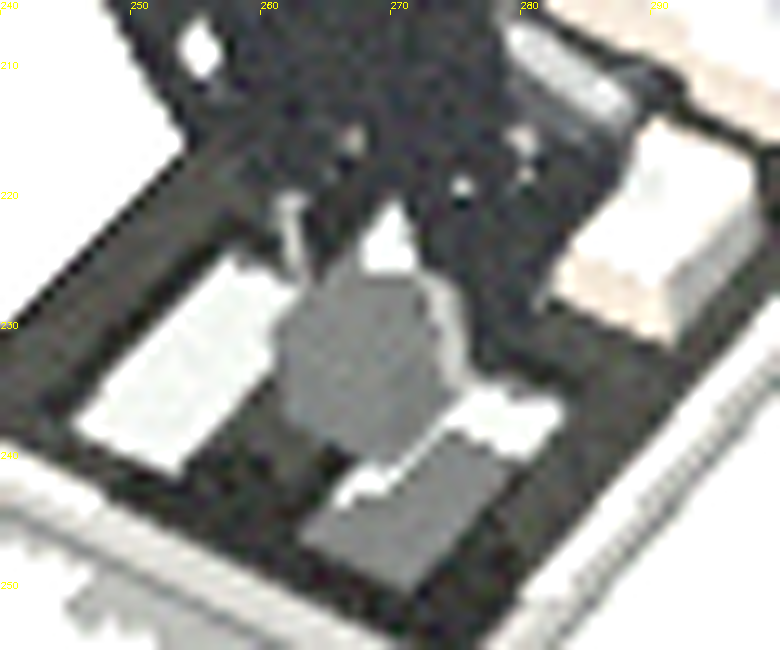

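>>> {"name": "apply_moves", "arguments": {"commands": [-4, -2, 10, 0, 1, -4, -2, 18, 0, 1, -4, -2, 22, 0, 1, -4, -2, 22, 0, 1, -4, -2, 22, 0, 1, -4, -2, 22, 0, 1]}}

```text
clock: 48.35
eef_pos: [0.5159, -0.2145, 0.0346]
tool_rot: [180.0, 0.0, 91.5]
ft_force: [-0.0, -0.3, -0.4]
width: 0.339
```

```bash
python3 -c "
from h import *
to((.5163,-.215,.018,91.5),n=2)
p=bot.get_state()['eef_pos']
t=bot.camera('scene');t=cv2.convertScaleAbs(t,alpha=1.8,beta=20);crop(t,240,205,300,255,13,'g7.png')
for d in (-.008,-.004,0):
  c=p[:2]-[0,d]
  print(d,[w2px('scene',(c[0]+q[0],c[1]+q[1],p[2]-.0115+q[2])).round(1) for q in [(.015,-.03,.03),(-.015,-.03,.03),(.015,.03,.03),(.015,-.03,0)]])
"
```

```text
at [ 0.5159 -0.2145  0.0346] sd [0. 0. 0.] yaw 91.5 w 0.336 F [ 0.7 -0.3 -1.3] t 48.4
[0.5163, -0.215, 0.018, 91.5] -> [-0.5  0.4 16.6] turn 0.0
-0.008 [array([269.4, 239.6]), array([260.7, 235.2]), array([282.9, 225.5]), array([270.7, 246.7])]
-0.004 [array([268.4, 240.6]), array([259.7, 236.2]), array([282. , 226.4]), array([269.8, 247.7])]
0 [array([267.5, 241.6]), array([258.8, 237.1]), array([281.1, 227.4]), array([268.9, 248.7])]
```

View pics/g7.png

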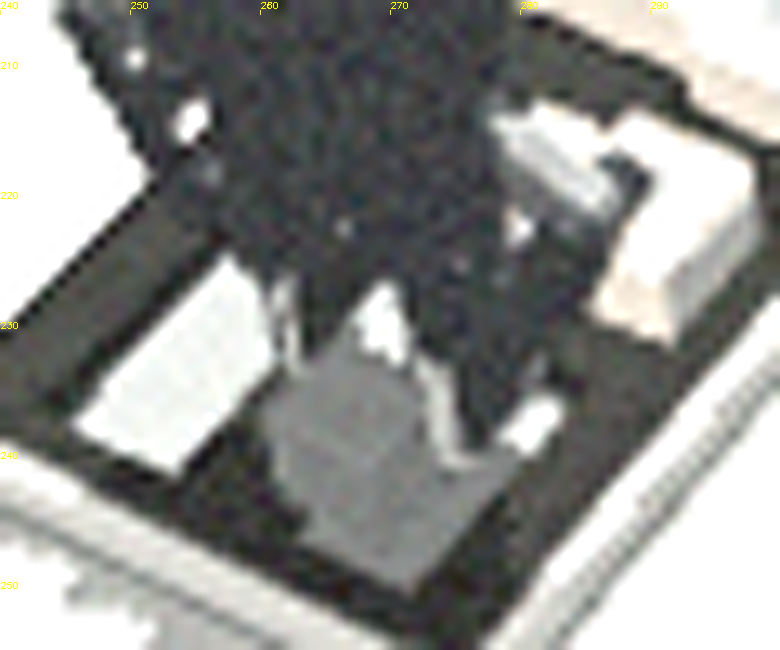

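>>> {"name": "apply_moves", "arguments": {"commands": [-1, 0, 6, 0, 1, -1, 0, 11, 0, 1, -1, 0, 17, 0, 1, -1, 0, 17, 0, 1, -1, 0, 17, 0, 1]}}

```text
clock: 49.08
eef_pos: [0.5161, -0.2128, 0.0197]
tool_rot: [-180.0, -0.2, 91.6]
ft_force: [-7.1, 8.3, 19.2]
width: 0.338
```

```bash
python3 -c "
from h import *
to(n=1)
t=bot.camera('scene');t=cv2.convertScaleAbs(t,alpha=1.8,beta=20);crop(t,240,205,300,255,13,'g8.png')
"
```

```text
at [ 0.5161 -0.2128  0.0197] sd [0. 0. 0.] yaw 91.6 w 0.338 F [-7.1  8.3 19.2] t 49.08
```

View pics/g8.png

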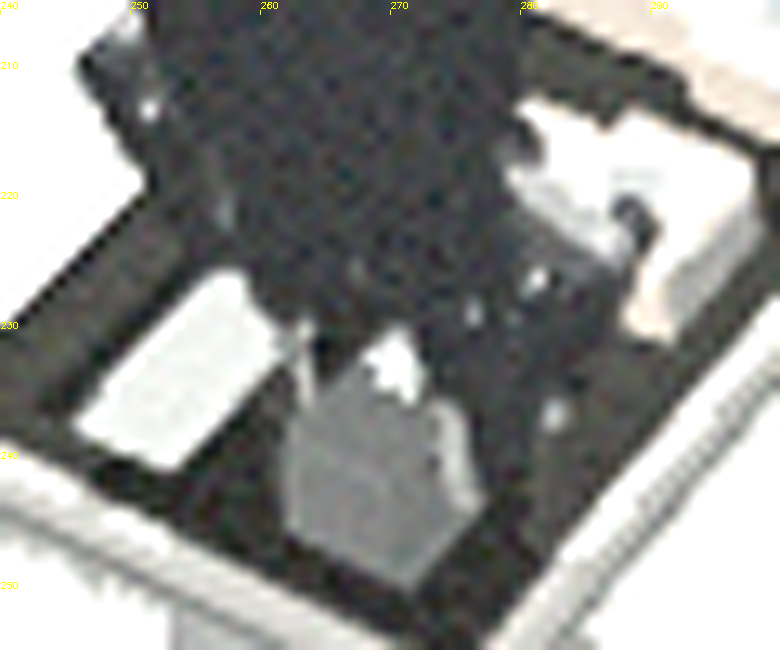

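```bash
python3 -c "
from h import *
t=bot.camera('scene');t=cv2.convertScaleAbs(t,alpha=2.2,beta=0);crop(t,250,220,290,255,20,'g9.png')
for z in (.034,.038):
 for c in [(.516,-.211),(.516,-.207),(.520,-.211)]:
  print(z,c,[w2px('scene',(c[0]+q[0],c[1]+q[1],z)).round(1) for q in [(.015,-.03),(-.015,-.03),(.015,.03),(-.015,.03)]])
print('cutout top edge',[w2px('scene',(.516+a,-.211+b,.016)).round(1) for a,b in [(.019,-.034),(-.019,-.034)]])
"
```

```text
0.034 (0.516, -0.211) [array([269.2, 245.3]), array([260.6, 240.8]), array([282.6, 231.1]), array([274.2, 227. ])]
0.034 (0.516, -0.207) [array([270.1, 244.3]), array([261.6, 239.9]), array([283.5, 230.2]), array([275.1, 226.1])]
0.034 (0.52, -0.211) [array([270.4, 245.9]), array([261.8, 241.4]), array([283.8, 231.7]), array([275.3, 227.5])]
0.038 (0.516, -0.211) [array([269. , 244.4]), array([260.4, 239.9]), array([282.5, 230.2]), array([274., 226.])]
0.038 (0.516, -0.207) [array([270. , 243.4]), array([261.4, 238.9]), array([283.3, 229.3]), array([274.9, 225.2])]
0.038 (0.52, -0.211) [array([270.2, 245. ]), array([261.6, 240.5]), array([283.6, 230.8]), array([275.1, 226.6])]
cutout top edge [array([270.3, 251. ]), array([259.5, 245.4])]
```

View pics/g9.png

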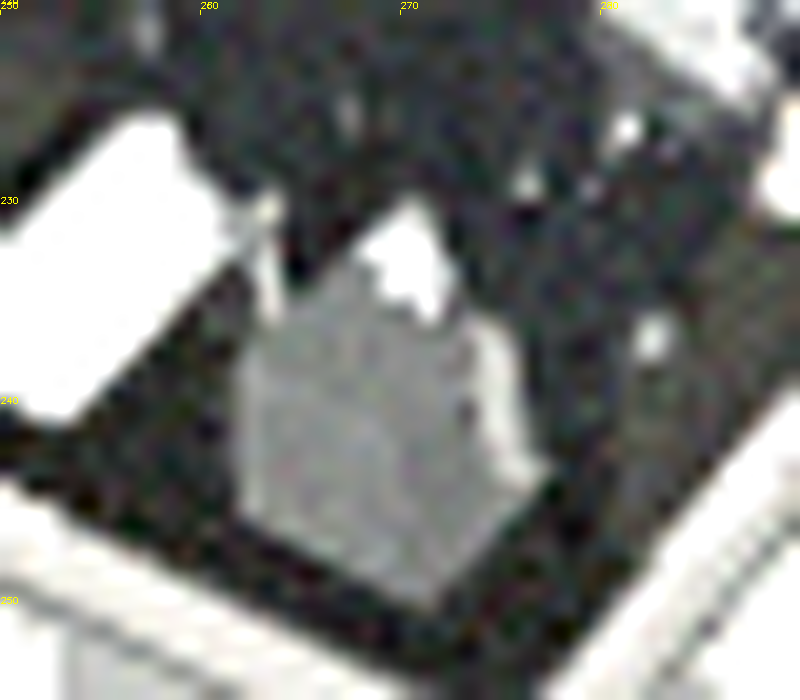

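>>> {"name": "apply_moves", "arguments": {"commands": [0, 0, -20, 0, 1, 0, 0, -35, 0, 1, 0, 0, -35, 0, 1, 0, 0, -35, 0, 1, 0, 0, -35, 0, 1]}}

```text
clock: 49.8
eef_pos: [0.515, -0.2152, 0.0514]
tool_rot: [-179.9, -0.0, 91.5]
ft_force: [-0.1, -0.1, -2.0]
width: 0.337
```

```bash
python3 -c "
from h import *
to(n=2)
t=bot.camera('scene');t=cv2.convertScaleAbs(t,alpha=2.,beta=0);crop(t,240,205,300,255,13,'g10.png')
t=bot.camera('top');t=cv2.convertScaleAbs(t,alpha=1.6,beta=20);crop(t,370,200,430,280,8,'g10t.png')
"
```

```text
at [ 0.515  -0.2153  0.0514] sd [0.0001 0.     0.0001] yaw 91.5 w 0.335 F [ 0.2 -0.1 -1.9] t 49.85
```

View pics/g10.png

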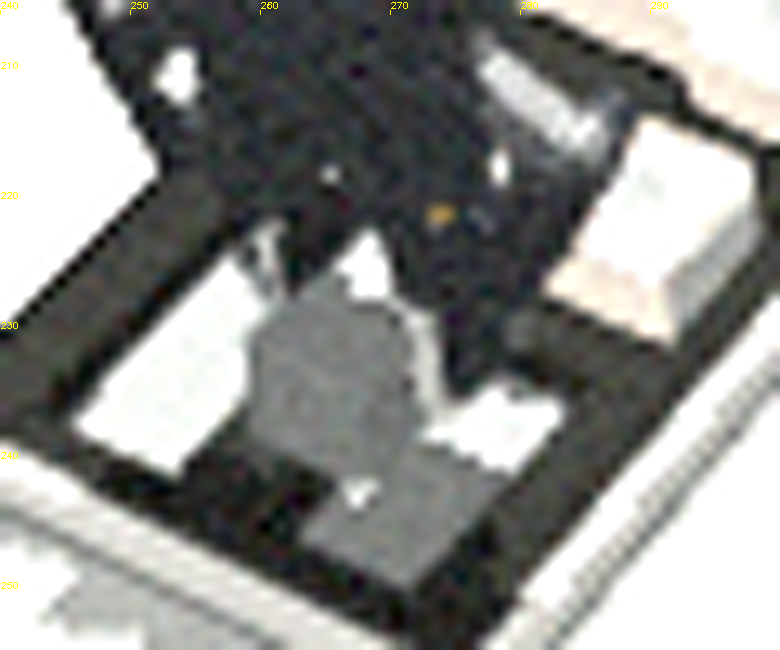

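View pics/g10t.png

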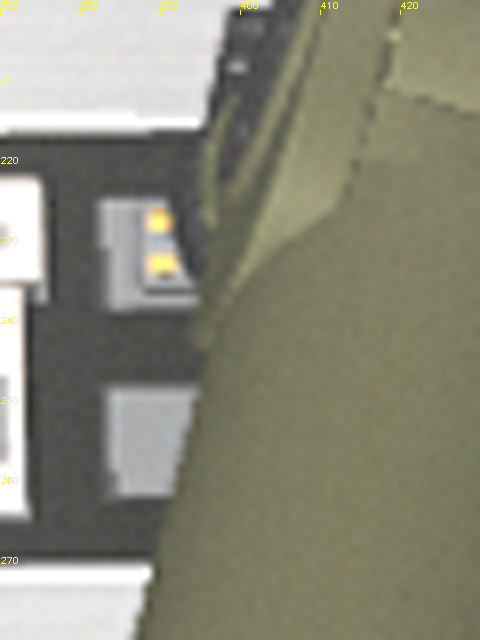

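```bash
python3 -c "
from h import *
o=.44
for z in (.065,.07,.075):
  print(z,px2w('top',370+145/8-o,231,z)[1],px2w('top',390,200+203/8-o,z)[0],px2w('top',390,200+292/8-o,z)[0])
print('cut',px2w('top',370+100/8-o,231,.004),px2w('top',386,200+197/8-o,.004),px2w('top',386,200+307/8-o,.004))
print([ (c,[w2px('scene',(c[0]+q[0],c[1]+q[1],c[2])).round(1) for q in [(.015,-.03),(-.015,-.03)]]) for c in [(.515,-.2253,.07),(.515,-.2203,.07),(.515,-.2153,.07),(.515,-.2153,.074),(.515,-.2103,.07)]])
"
```

```text
0.065 -0.18519068229672536 0.5280687937558618 0.49920087807483615
0.07 -0.18457710001472444 0.5276057364587489 0.4988505543857386
0.075 -0.18396351773272354 0.527142679161636 0.4985002306966411
cut [ 0.51690005 -0.17745564  0.004     ] [ 0.53561191 -0.18818013  0.004     ] [ 0.49823784 -0.18805452  0.004     ]
[((0.515, -0.2253, 0.07), [array([263.8, 240. ]), array([255. , 235.5])]), ((0.515, -0.2203, 0.07), [array([265. , 238.8]), array([256.2, 234.3])]), ((0.515, -0.2153, 0.07), [array([266.2, 237.6]), array([257.4, 233.1])]), ((0.515, -0.2153, 0.074), [array([266. , 236.6]), array([257.2, 232.1])]), ((0.515, -0.2103, 0.07), [array([267.4, 236.3]), array([258.7, 231.9])])]
```

>>> {"name": "apply_moves", "arguments": {"commands": [0, 0, -30, 0, 1, 30, 60, -30, 0, 1, 65, 120, -30, 0, 1, 65, 120, -30, 0, 1, 65, 120, 10, 0, 1, 65, 120, 30, 0, 1, 65, 120, 38, 0, 1, 65, 120, 38, 0, 1, 65, 120, 38, 0, 1]}}

```text
clock: 51.08
eef_pos: [0.6345, -0.1478, 0.0153]
tool_rot: [179.9, 0.0, 91.5]
ft_force: [-0.4, -0.4, -1.7]
width: 0.34
```

```bash
python3 -c "
from h import *
to(n=2)
t=bot.camera('scene');t=cv2.convertScaleAbs(t,alpha=1.6,beta=0);crop(t,280,190,370,280,8,'g11.png')
"
```

```text
at [ 0.6345 -0.1478  0.0152] sd [0.     0.0001 0.    ] yaw 91.5 w 0.337 F [-0.4 -0.4 -0.3] t 51.12
```

View pics/g11.png

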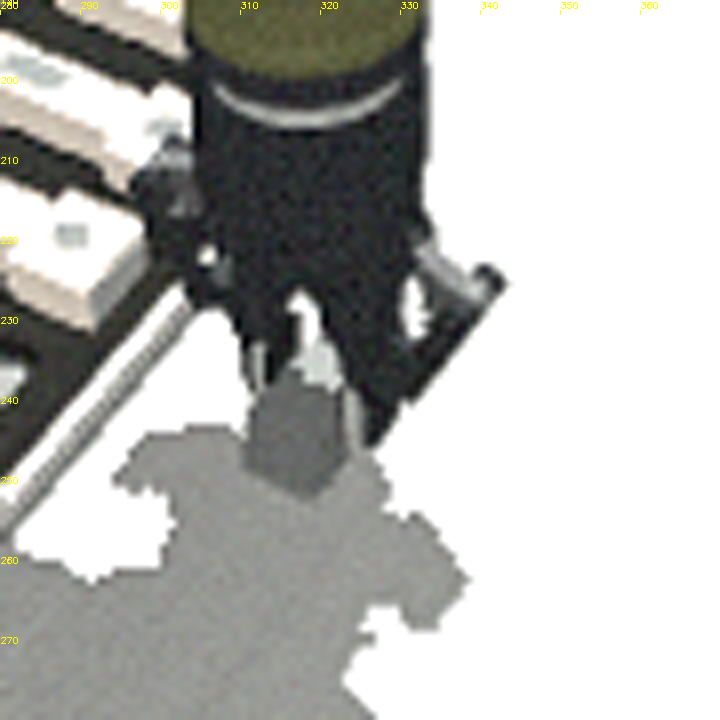

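>>> {"name": "apply_moves", "arguments": {"commands": [0, 0, 3, 0, 1, 0, 0, 5, 0, 1, 0, 0, 5, 0, 1, 0, 0, 5, 0, 1]}}

```text
clock: 51.68
eef_pos: [0.6347, -0.1478, 0.0129]
tool_rot: [179.9, 0.0, 91.5]
ft_force: [-6.5, -0.9, 15.8]
width: 0.34
```

>>> {"name": "apply_moves", "arguments": {"commands": [0, 0, 3, 0, 1, 0, 0, 4, 0, 1, 0, 0, 4, 0, 1, 0, 0, 4, 0, 1]}}

```text
clock: 52.18
eef_pos: [0.6349, -0.1499, 0.0104]
tool_rot: [179.9, 0.2, 91.4]
ft_force: [-8.4, -2.2, 21.4]
width: 0.339
```

>>> {"name": "apply_moves", "arguments": {"commands": [0, 0, 0, 0, 0.45, 0, 0, 0, 0, 0.45, 0, 0, 0, 0, 0.45, 0, 0, -30, 0, 0.45, 0, 0, -80, 0, 0.45, -50, -60, -100, 0, 0.45, -100, -120, -100, 0, 0.45, -100, -120, -100, 0, 0.45, -100, -120, -100, 0, 0.45]}}

```text
clock: 53.3
eef_pos: [0.514, -0.2535, 0.1053]
tool_rot: [-179.9, 0.1, 91.2]
ft_force: [0.2, 0.8, -0.0]
width: 0.547
```

```bash
python3 -c "
from h import *
to(n=2)
t=bot.camera('top');cv2.imwrite('pics/h1f.png',t);crop(t,300,160,420,280,6,'h1t.png')
t=bot.camera('scene');crop(t,220,170,350,280,5,'h1.png')
"
```

```text
at [ 0.5149 -0.2524  0.1053] sd [0.0009 0.0011 0.    ] yaw 91.3 w 0.547 F [0.3 0.6 0.4] t 53.35
```

View pics/h1t.png

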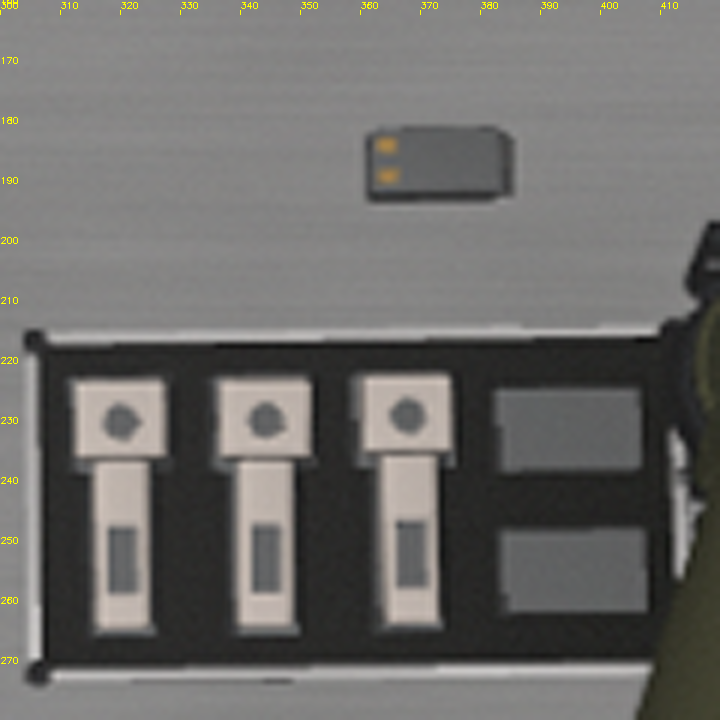

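View pics/h1.png

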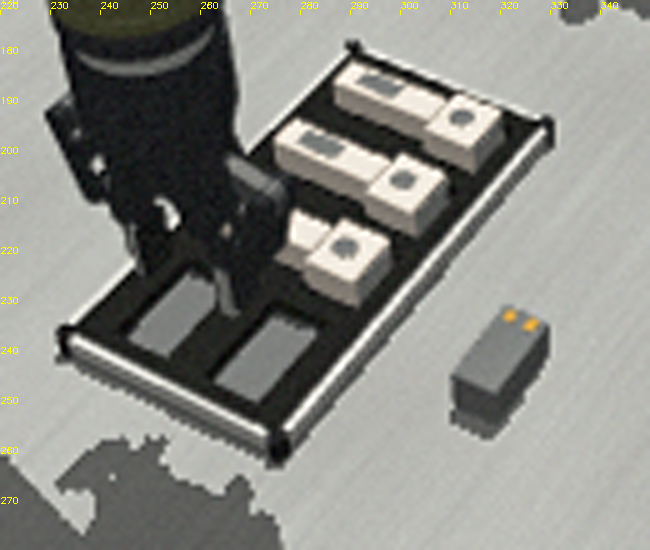

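```bash
python3 -c "
from h import *
for o in (0,.42):
  a=px2w('top',361.8-o,186.7-o,.03);b=px2w('top',384.2-o,186.7-o,.03);c=px2w('top',373-o,181.3-o,.03);d=px2w('top',373-o,192-o,.03)
  print(o,a[:2],b[:2],'len',a[1]-b[1],'w',c[0]-d[0],'centre',(a+b)[:2]/2,(c+d)[:2]/2)
  print('cut',px2w('top',394.8-o,231.7-o,.010), px2w('top',395-o,255-o,.01))
# scene top corners
for uv in [(501.,306),(548,325),(497,392),(452,376)]: print(px2w('scene',220+uv[0]/5-.4,170+uv[1]/5-.4,.03)[:2])
to(n=1)
"
```

```text
0 [ 0.63370979 -0.12034534] [ 0.63444716 -0.18058222] len 0.060236879156635045 w 0.029246195632865124 centre [ 0.63407847 -0.15046378] [ 0.63423713 -0.15047944]
cut [ 0.5150174  -0.21108439  0.01      ] [ 0.45242353 -0.21125797  0.01      ]
0.42 [ 0.63484461 -0.11921081] [ 0.63558089 -0.17945709] len 0.060246283982358456 w 0.029253572400948058 centre [ 0.63521275 -0.14933395] [ 0.63537145 -0.1493496 ]
cut [ 0.51613702 -0.20996064  0.01      ] [ 0.45352764 -0.21014141  0.01      ]
[ 0.61747977 -0.12230792]
[ 0.64764733 -0.12040271]
[ 0.64949442 -0.17538629]
[ 0.62245401 -0.17893225]
at [ 0.5174 -0.2492  0.1051] sd [0. 0. 0.] yaw 91.6 w 0.55 F [-0.2  0.   0.1] t 53.45
```

```bash
python3 -c "
from h import *
to((.6352,-.1494,.06,91.3),n=1)
"
```

```text
at [ 0.5174 -0.2492  0.1051] sd [0. 0. 0.] yaw 91.6 w 0.55 F [-0.2  0.   0.1] t 53.45
[0.6352, -0.1494, 0.06, 91.3] -> [ 96.4 120.5  45.1] turn 0.005
```

>>> {"name": "apply_moves", "arguments": {"commands": [48, 60, 0, 0, 0.45, 96, 120, 0, 0, 0.45, 96, 120, 45, 0, 0.45, 96, 120, 45, 0, 0.45, 96, 120, 45, 0, 0.45, 96, 120, 45, 0, 0.45]}}

```text
clock: 54.2
eef_pos: [0.6344, -0.1529, 0.0619]
tool_rot: [179.9, 0.1, 91.4]
ft_force: [0.4, -0.1, -0.4]
width: 0.55
```

```bash
python3 -c "
from h import *
to((.6352,-.1494,.010,91.3),n=2)
"
```

```text
at [ 0.6344 -0.1529  0.062 ] sd [0. 0. 0.] yaw 91.4 w 0.55 F [0.1 0.2 0.1] t 54.25
[0.6352, -0.1494, 0.01, 91.3] -> [ 3.4  0.9 52. ] turn 0.002
```

>>> {"name": "apply_moves", "arguments": {"commands": [3, 1, 35, 0, 0.45, 3, 1, 51, 0, 0.45, 3, 1, 51, 0, 0.45, 3, 1, 51, 0, 0.45, 3, 1, 51, 0, 1, 3, 1, 51, 0, 1, 3, 1, 51, 0, 1, 3, 1, 51, 0, 1, 3, 1, 51, 0, 1], "grip_force": 60}}

```text
clock: 55.38
eef_pos: [0.636, -0.1486, 0.0109]
tool_rot: [179.9, 0.0, 91.5]
ft_force: [-0.3, 0.5, 5.3]
width: 0.337
```

>>> {"name": "apply_moves", "arguments": {"commands": [0, 0, -30, 0, 1, 0, 0, -60, 0, 1, 0, 0, -60, 0, 1, 0, 0, -60, 0, 1, 0, 0, -60, 0, 1]}}

```text
clock: 56.0
eef_pos: [0.6336, -0.148, 0.0674]
tool_rot: [-179.8, -0.0, 91.5]
ft_force: [0.3, -0.1, -1.7]
width: 0.337
```

```bash
python3 -c "
from h import *
to((.5161,-.2103,.065,91.5),n=2)
t=bot.camera('scene');crop(t,260,170,360,280,6,'h2.png')
t=bot.camera('top');crop(t,340,160,420,220,9,'h2t.png')
"
```

```text
at [ 0.6337 -0.148   0.0675] sd [0.0001 0.     0.0001] yaw 91.5 w 0.332 F [ 0.3 -0.  -1.6] t 56.05
[0.5161, -0.2103, 0.065, 91.5] -> [ -59.1 -119.2    2.5] turn 0.0
```

View pics/h2.png

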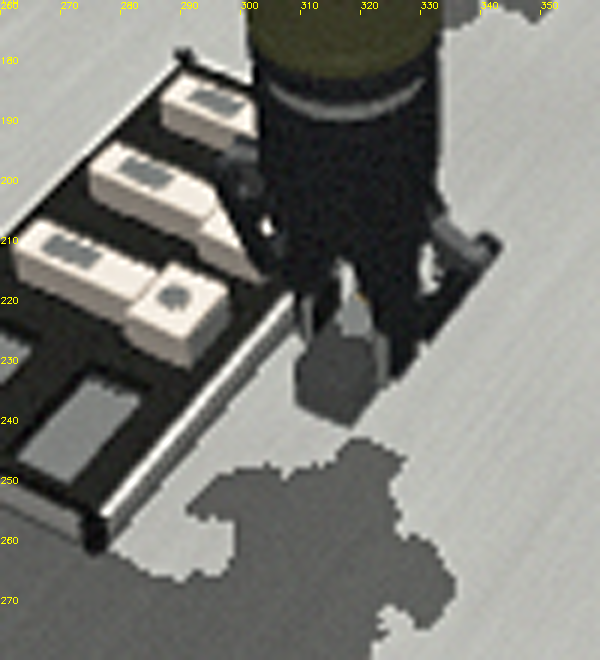

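View pics/h2t.png

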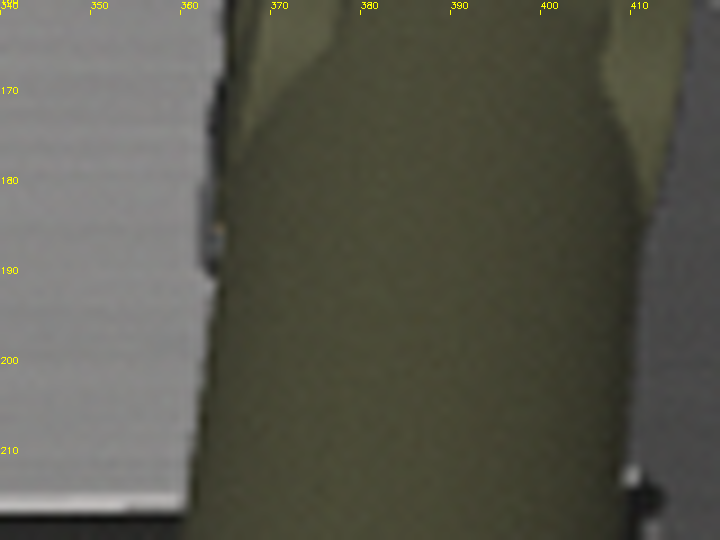

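>>> {"name": "apply_moves", "arguments": {"commands": [-30, -60, 0, 0, 1, -58, -119, 0, 0, 1, -58, -119, 0, 0, 1, -58, -119, 15, 0, 1, -58, -119, 25, 0, 1, -58, -119, 25, 0, 1, -58, -119, 25, 0, 1, -58, -119, 25, 0, 1]}}

```text
clock: 57.15
eef_pos: [0.5181, -0.2092, 0.0445]
tool_rot: [180.0, 0.0, 91.6]
ft_force: [0.7, -0.5, -0.9]
width: 0.336
```

```bash
python3 -c "
from h import *
to((.516,-.2095,.0175,91.5),n=3)
t=bot.camera('top');t=cv2.convertScaleAbs(t,alpha=1.6,beta=20);crop(t,370,200,430,270,10,'h3t.png')
"
```

```text
at [ 0.518  -0.2093  0.0446] sd [0.0001 0.0001 0.    ] yaw 91.5 w 0.334 F [-0.2  0.6 -1.1] t 57.25
[0.516, -0.2095, 0.0175, 91.5] -> [-0.2 -2.  27.1] turn 0.001
```

View pics/h3t.png

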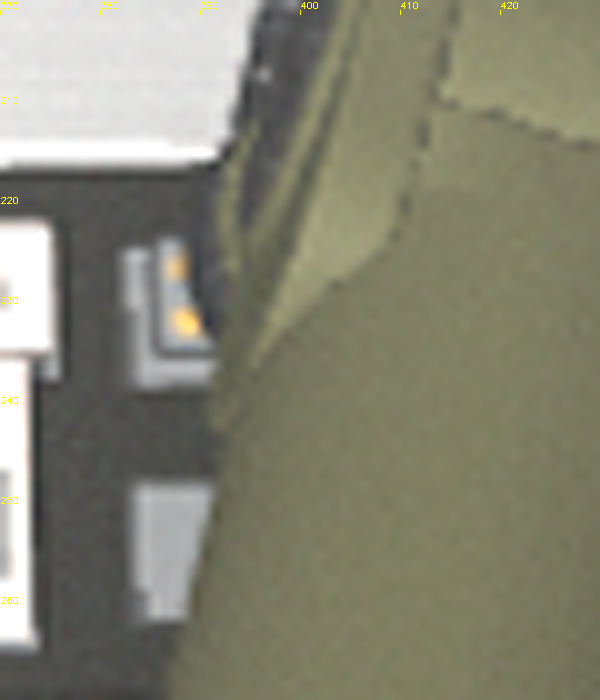

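```bash
python3 -c "
from h import *
z=.0636
print('batt +y end',px2w('top',385.35,229,z)[1],'x near/far',px2w('top',388,234.55,z)[0],px2w('top',388,223.4,z)[0])
for zz in (.004,.016): print('cut',px2w('top',382.05,230,zz)[1],px2w('top',385,238.05,zz)[0],px2w('top',385,224.35,zz)[0])
"
```

```text
batt +y end -0.1793423796806579 x near/far 0.5031363941515757 0.5321275305407472
cut -0.17743477358308885 0.4978869204100517 0.5351237890478269
cut -0.17609852979181523 0.49709613378306433 0.5339998759712397
```

>>> {"name": "apply_moves", "arguments": {"commands": [-1, -1, 8, 0, 1, -1, -1, 14, 0, 1, -1, -1, 14, 0, 1, -1, -1, 18, 0, 1, -1, -1, 22, 0, 1, -1, -1, 22, 0, 1, -1, -1, 22, 0, 1]}}

```text
clock: 58.18
eef_pos: [0.5166, -0.2104, 0.0224]
tool_rot: [180.0, 0.0, 91.5]
ft_force: [-0.4, 0.0, -1.6]
width: 0.335
```

```bash
python3 -c "
from h import *
to((.516,-.2105,.0175,91.5),n=2)
t=bot.camera('scene');t=cv2.convertScaleAbs(t,alpha=1.8,beta=10);crop(t,240,205,300,255,13,'h4.png')
"
```

```text
at [ 0.5166 -0.2104  0.0224] sd [0. 0. 0.] yaw 91.5 w 0.34 F [-0.1 -0.1 -1.2] t 58.23
[0.516, -0.2105, 0.0175, 91.5] -> [-0.  -0.6  4.9] turn 0.0
```

View pics/h4.png

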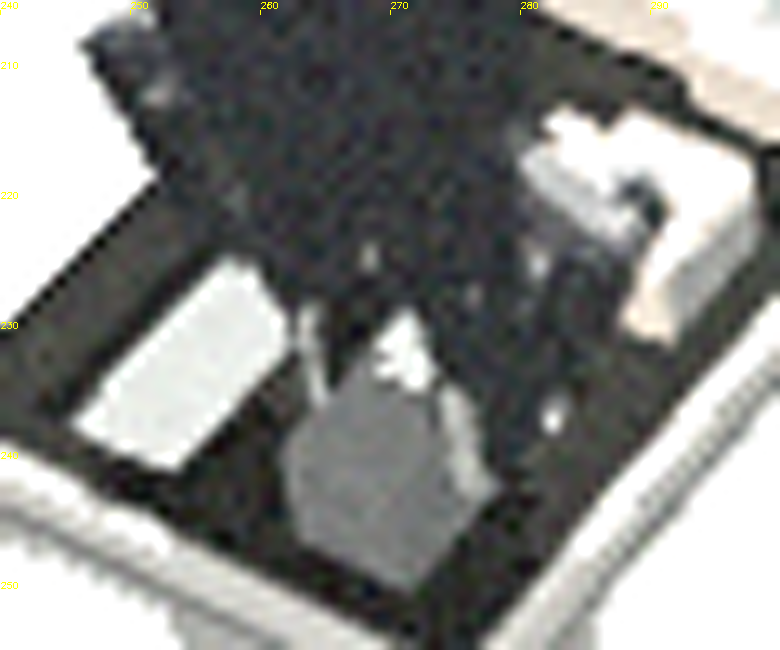

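No contact force at TCP z 0.022 (bottom about 5 mm below the foam top). Going down the rest.

>>> {"name": "apply_moves", "arguments": {"commands": [0, 0, 2, 0, 1, 0, 0, 5, 0, 1, 0, 0, 5, 0, 1, 0, 0, 5, 0, 1]}}

```text
clock: 58.78
eef_pos: [0.5165, -0.2104, 0.0172]
tool_rot: [-180.0, 0.0, 91.5]
ft_force: [-0.4, -0.1, -0.8]
width: 0.336
```

>>> {"name": "apply_moves", "arguments": {"commands": [0, 0, 0, 0, 0.5, 0, 0, 0, 0, 0.45, 0, 0, 0, 0, 0.45, 0, 0, -30, 0, 0.45, 0, 0, -80, 0, 0.45, 0, 0, -130, 0, 0.45, -60, -20, -150, 0, 0.45, -120, -40, -150, 0, 0.45, -170, -60, -150, 0, 0.45, -170, -60, -150, 0, 0.45]}}

```text
clock: 60.02
eef_pos: [0.4569, -0.3882, 0.1674]
tool_rot: [-179.9, 0.2, 90.9]
ft_force: [0.7, -0.1, -0.2]
width: 0.55
```

```bash
python3 -c "
from h import *
to(n=2)
t=bot.camera('top');cv2.imwrite('pics/i1f.png',t);crop(t,290,190,430,290,5,'i1t.png')
t=bot.camera('scene');cv2.imwrite('pics/i1s.png',t);crop(t,220,160,350,280,5,'i1.png')
"
```

```text
at [ 0.458  -0.3864  0.1673] sd [0.0011 0.0018 0.0001] yaw 91.1 w 0.552 F [ 1.   0.7 -0.6] t 60.08
```

View pics/i1t.png

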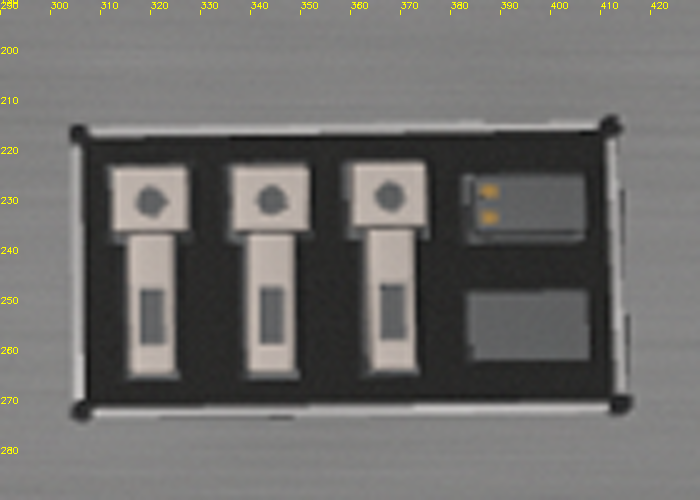

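View pics/i1.png

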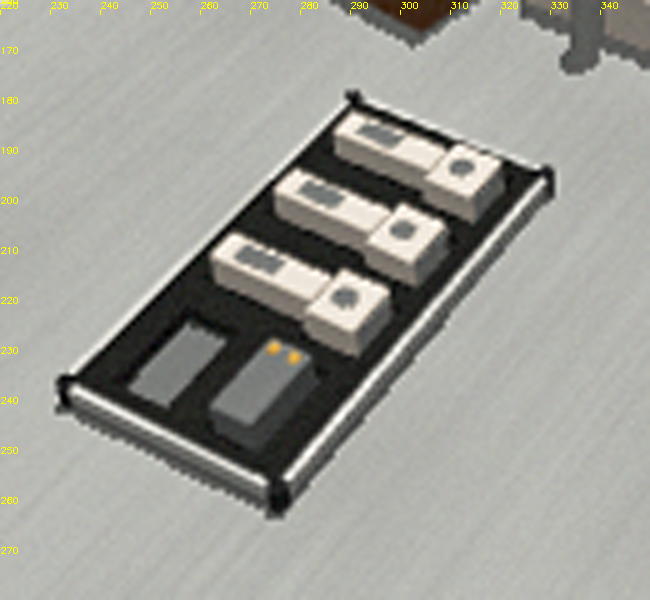

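View pics/i1f.png

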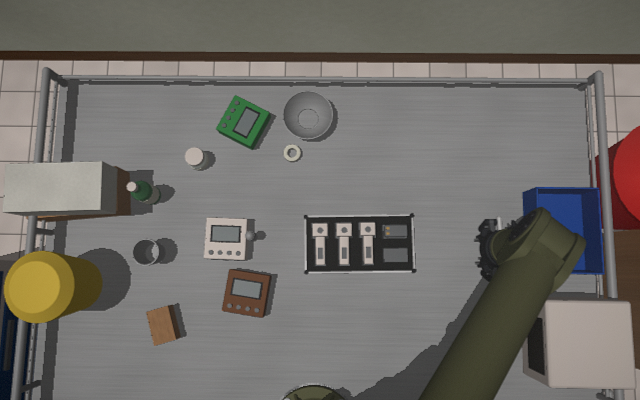

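```bash
python3 -c "
from h import *
t=bot.camera('top');crop(t,190,200,270,280,8,'j1.png')
cv2.imwrite('pics/j2.png',cv2.resize(bot.camera('scene')[60:,150:530],None,fx=2,fy=1.75))
p=unit((206.6,217.8),(247,218.6),(245,260.2),(203.6,258),off=.4);c=p.mean(0);print(p,c,np.linalg.norm(c-[.494,.171]))
for d in (p[0]-p[3],p[1]-p[2]): print(np.degrees(np.arctan2(d[1],d[0])))
for d in (p[0]-p[1],p[3]-p[2]): print(np.degrees(np.arctan2(d[1],d[0]))-90)
"
```

```text
[[0.54320694 0.29398259]
 [0.54254761 0.18596089]
 [0.43268206 0.18738259]
 [0.43672647 0.29699967]] [0.48879077 0.24108143] 0.07027477020180047
-1.6230138373286176
-0.7413863664941915
-0.3497090591128398
-2.1130175791727197
```

View pics/j1.png

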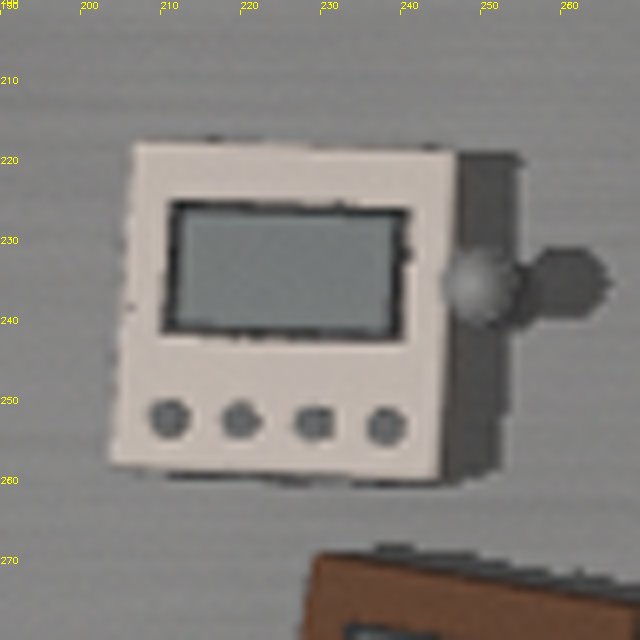

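View pics/j2.png

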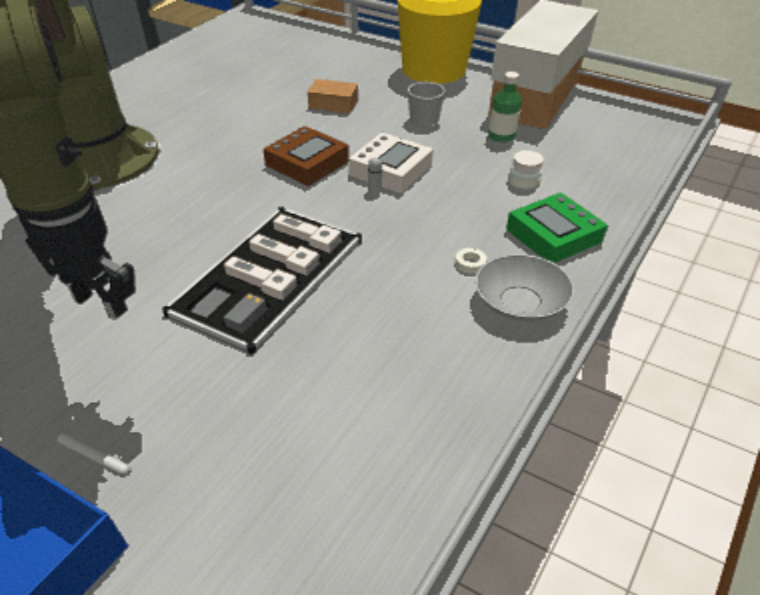

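>>> {"name": "apply_moves", "arguments": {"commands": [0, 0, 0, 0, 0.45, 0, 0, 0, 0, 0.45, 0, 0, 0, 0, 0.45, 0, 0, 0, 0, 0.45]}}

```text
clock: 60.78
eef_pos: [0.461, -0.3818, 0.1673]
tool_rot: [-180.0, 0.0, 91.5]
ft_force: [-0.2, -0.2, 0.6]
width: 0.547
```

```bash
python3 -c "
from h import *
to(n=1); cv2.imwrite('pics/k.png',bot.camera('top')[120:300,180:440]); print(bot.hand_in())
"
```

```text
at [ 0.461  -0.3818  0.1673] sd [0. 0. 0.] yaw 91.5 w 0.547 F [-0.2 -0.2  0.6] t 60.77
the job is handed in; nothing more can be done
None
```

View pics/k.png

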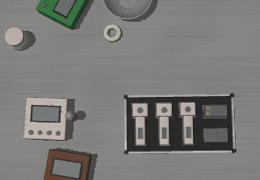

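I finished the job and handed it in at about 61 s.

- **Control unit:** I pushed it round against the post. Its front now faces the robot, about 3° off square with the tray. Its centre is about 70 mm from the post's axis.
- **Probes and battery:** All three probes and the one battery pack I could see lie down in cut-outs of their own shape, with the probe heads at the broad end. I saw no second pack.
- **Other things:** The gel, tape, cup, jar, torch and the brown and green look-alikes looked unmoved in the final pictures. The gripper was clear, with no force on it.

**What went wrong on the way:**
- **Unit pushes:** My first push slipped off the unit's corner. A retreat with the wrong sign then pushed the unit too far and away from the post. I brought it back against the post at about 20° off square, where the tool force rose to 14.6 N with no movement, and squared it from there. I had no direct reading of the force on the post, so the first judged step rests on that.
- **Third probe:** I carried it to the tray head-first the wrong way. I saw this before lowering it and turned it half round.
- **Battery pack:** It had been knocked a few centimetres from where I first measured it, so I measured it again. On the first try it caught on the edge of its cut-out; the two cameras disagreed by about 4 mm on where it sat in the grip. I put it down, gripped it again, and the second insertion met no resistance.

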